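# Tighten the spice mill's cover plate in cross order

## Task

The round cover plate of the spice mill is loose under its four T-bar nuts. Turn the nuts clockwise, roughly half a turn each and all the way in one visit, in cross order (any one first, then the one opposite, then the other two), so that the plate seats evenly. Stop each nut by feel when it comes up tight: its sprung bar gives a little after that, and it must not be wound more than about 20 degrees past this point; leave the other things where they stand, and let go at the end.

Things in the scene. Friction and masses are not known exactly. Their poses are not given: they have to be found in the camera images.
- seat (a point): Centre of the machined seat of the spice mill's round housing (grey painted, 170 mm across), 125 mm above the counter. Its z axis is the normal of the sloping face and leans 30 degrees from vertical; its x axis runs up the slope, y across it. The four nuts stand 70 mm from this axis at +x, -x, +y and -y. The mill is fixed to the counter; a feed cup and crank stand behind it, up-slope, 175 mm high.
- plate (a point): The aluminium cover plate, a disc 200 mm across and 12 mm thick, kept in place by a 32 mm wide post through its middle and the four nuts above it; origin at the centre of its underside, z is its normal (up and outward). Four springs under it push it up against the nuts, 5 to 7 mm off the seat, while the nuts are slack; it lies flat on it (origin within 1 mm of seat, same z axis) when all four are tight. It dips (up to 3 degrees) towards a nut tightened alone.
- grip_top (a point): Middle of the T-bar of one steel nut, the one highest, on the up-slope (+x of seat) side. The nut is a round collar 34 mm across and 16 mm high under an upright flat bar 66 mm long, 13 mm thick and 36 mm high; the nut is 52 mm high in all. Origin on the nut's axis, 36 mm above the plate and 16 mm below the top of the bar; x along the bar's length, y across its thickness, z outward along the nut's axis.
- nut_top (a joint): Turn of that nut (grip_top), rad; it grows as the nut is turned clockwise as seen looking down on the nut, and 0 is its slackest position. It needs about half a turn more (2.3 to 3.4 rad). It turns against an even friction of about 0.25 N m and sinks 2 mm per rad, until it comes up on its hard stop; it stays where it is left.
- wind_top (a joint): How far the T-bar of that nut is wound on past the nut itself, rad, clockwise, against its torsion spring: 0 while the nut still turns (bar and nut turn as one), then, with the nut on its stop, the resistance jumps from 0.25 to 0.6 N m and the bar winds on at 0.8 N m per rad; it springs back when let go.
- grip_bottom (a point): Middle of the T-bar of one steel nut, the one lowest, on the down-slope (-x of seat) side. The nut is a round collar 34 mm across and 16 mm high under an upright flat bar 66 mm long, 13 mm thick and 36 mm high; the nut is 52 mm high in all. Origin on the nut's axis, 36 mm above the plate and 16 mm below the top of the bar; x along the bar's length, y across its thickness, z outward along the nut's axis.
- nut_bottom (a joint): Turn of that nut (grip_bottom), rad; it grows as the nut is turned clockwise as seen looking down on the nut, and 0 is its slackest position. It needs about half a turn more (2.3 to 3.4 rad). It turns against an even friction of about 0.25 N m and sinks 2 mm per rad, until it comes up on its hard stop; it stays where it is left.
- wind_bottom (a joint): How far the T-bar of that nut is wound on past the nut itself, rad, clockwise, against its torsion spring: 0 while the nut still turns (bar and nut turn as one), then, with the nut on its stop, the resistance jumps from 0.25 to 0.6 N m and the bar winds on at 0.8 N m per rad; it springs back when let go.
- grip_left (a point): Middle of the T-bar of one steel nut, the one on the +y side of seat. The nut is a round collar 34 mm across and 16 mm high under an upright flat bar 66 mm long, 13 mm thick and 36 mm high; the nut is 52 mm high in all. Origin on the nut's axis, 36 mm above the plate and 16 mm below the top of the bar; x along the bar's length, y across its thickness, z outward along the nut's axis.
- nut_left (a joint): Turn of that nut (grip_left), rad; it grows as the nut is turned clockwise as seen looking down on the nut, and 0 is its slackest position. It needs about half a turn more (2.3 to 3.4 rad). It turns against an even friction of about 0.25 N m and sinks 2 mm per rad, until it comes up on its hard stop; it stays where it is left.
- wind_left (a joint): How far the T-bar of that nut is wound on past the nut itself, rad, clockwise, against its torsion spring: 0 while the nut still turns (bar and nut turn as one), then, with the nut on its stop, the resistance jumps from 0.25 to 0.6 N m and the bar winds on at 0.8 N m per rad; it springs back when let go.
- grip_right (a point): Middle of the T-bar of one steel nut, the one on the -y side of seat. The nut is a round collar 34 mm across and 16 mm high under an upright flat bar 66 mm long, 13 mm thick and 36 mm high; the nut is 52 mm high in all. Origin on the nut's axis, 36 mm above the plate and 16 mm below the top of the bar; x along the bar's length, y across its thickness, z outward along the nut's axis.
- nut_right (a joint): Turn of that nut (grip_right), rad; it grows as the nut is turned clockwise as seen looking down on the nut, and 0 is its slackest position. It needs about half a turn more (2.3 to 3.4 rad). It turns against an even friction of about 0.25 N m and sinks 2 mm per rad, until it comes up on its hard stop; it stays where it is left.
- wind_right (a joint): How far the T-bar of that nut is wound on past the nut itself, rad, clockwise, against its torsion spring: 0 while the nut still turns (bar and nut turn as one), then, with the nut on its stop, the resistance jumps from 0.25 to 0.6 N m and the bar winds on at 0.8 N m per rad; it springs back when let go.
- spoon_mid (a point): Wooden spoon, 200 mm long, lying on the counter, origin near its middle. To be left alone.
- ramekin_mid (a point): White ceramic ramekin, 84 mm wide, 45 mm high, origin half-way up. To be left alone.
- scoop_mid (a point): Yellow plastic scoop, 155 mm long, 30 mm high, lying on the counter, origin at its middle. To be left alone.
- jar_mid (a point): Amber glass jar with screw lid, 72 mm wide, 100 mm high, origin half-way up. To be left alone.
- funnel_mid (a point): Steel funnel standing mouth down, 110 mm wide, 100 mm high, origin half-way up. To be left alone.
- mug_mid (a point): Blue ceramic mug, 80 mm wide, 90 mm high, origin half-way up. To be left alone.
- tin_mid (a point): Food tin with paper band, 76 mm wide, 110 mm high, origin half-way up. To be left alone.
Not all that is in view belongs to the job. Of the things that look like the part that bears plate, the larger one is meant.

How it is judged:
On the way, in this order (a step that is already met when the one before it is completed fails the run):
1. A first nut, any one, is turned tight while the other three are still slack (((value of joint nut_top above 3.4 rad and value of joint each of nut_bottom, nut_left, nut_right below 1.8 rad) or (value of joint nut_bottom above 3.4 rad and value of joint each of nut_top, nut_left, nut_right below 1.8 rad) or (value of joint nut_left above 3.4 rad and value of joint each of nut_top, nut_bottom, nut_right below 1.8 rad) or (value of joint nut_right above 3.4 rad and value of joint each of nut_top, nut_bottom, nut_left below 1.8 rad))), for 0.2 s.
2. The nut opposite the first is tight too, and the other two are still slack (((value of joint each of nut_top, nut_bottom above 3.4 rad and value of joint each of nut_left, nut_right below 1.8 rad) or (value of joint each of nut_left, nut_right above 3.4 rad and value of joint each of nut_top, nut_bottom below 1.8 rad))), for 0.2 s.
3. A third nut is tight and the last one still slack (((value of joint each of nut_bottom, nut_left, nut_right above 3.4 rad and value of joint nut_top below 1.8 rad) or (value of joint each of nut_top, nut_left, nut_right above 3.4 rad and value of joint nut_bottom below 1.8 rad) or (value of joint each of nut_top, nut_bottom, nut_right above 3.4 rad and value of joint nut_left below 1.8 rad) or (value of joint each of nut_top, nut_bottom, nut_left above 3.4 rad and value of joint nut_right below 1.8 rad))), for 0.2 s.
At the end, for the whole second after the job is handed in: All four nuts are past 3.4 rad (stops at 3.6); the plate is within 2 mm of the seat and parallel to it within 0.012 rad; the spoon, ramekin, scoop, jar, funnel, mug and tin are each within 20 mm of where they stood (value of joint each of nut_top, nut_bottom, nut_left, nut_right above 3.4 rad and angle between the z axis of plate and the z axis of seat, either way round below 0.012 rad and z of plate in the frame of seat below 0.002 m and distance of each of spoon_mid, ramekin_mid, scoop_mid, jar_mid, funnel_mid, mug_mid, tin_mid from where it was at the start of the episode below 0.02 m); the robot touches nothing.
It fails at once if A nut is overtightened: its bar is wound more than 0.36 rad (20 degrees) past the stop (value of joint any of wind_top, wind_bottom, wind_left, wind_right above 0.36 rad).
It fails at once if The spoon, ramekin, scoop, jar, funnel, mug or tin is moved more than 20 mm (distance of any of spoon_mid, ramekin_mid, scoop_mid, jar_mid, funnel_mid, mug_mid, tin_mid from where it was at the start of the episode above 0.02 m).
It also fails if it takes over 72 s, if anything falls off the work surface, if the arm or the gripper's body presses on something with over 40 N, if the wrist force passes 120 N, or if a joint passes its speed limit or range.

## Robot

A 6-joint arm with a two-finger parallel gripper is mounted at the origin on the work surface. World frame = base frame: x ahead of the robot, y to its left, z up, the work surface at z = 0. Lengths are in m, angles in rad, forces in N, time in s.
With the tool pointing down it reaches from about 0.225 to 0.875 m from the base axis. Payload 3.4 kg.
Tool frame: the origin (TCP) lies midway between the tips of the shut fingers; the grasp point (between the pads) lies 19 mm behind it; x points along the fingers, z is the direction in which the jaws open and shut, and the axes are right-handed (so a half turn about x gives the same grasp; the last joint's range is limited). The gripper opens to 85 mm and grips with 20 to 120 N. Pads are 22 mm wide; open, the fingers measure 114 mm over their backs; the gripper's body (76 mm by 85 mm) begins 54 mm behind the grasp point. The pads swing forward as they close: fully open they stand 13 mm farther back than shut.
Start: joints at [1.005, 0.276, 1.505, -0, 1.361, -0.121], TCP at [0.247, 0.519, 0.231] pointing down, gripper open.
Joint ranges: [-2.89, 2.89], [-0.75, 2.08], [0.22, 2.7], [-1.18, 4.32], [0.11, 2.71], [-2.7, 2.7]. Speed limits (rad/s): [2.57, 2.57, 3.14, 3.14, 3.14, 3.14].

## Interface

Orientations are given as a unit quaternion [w, x, y, z].
In Python, from bench import bot gives the robot as it stands. The module is installed in compiled form; this text tells all that it offers.
- The arm moves only by the tool send_rows, never from a script. Its argument "steps" is a list of rows, each an object with "jaw": the finger opening in mm, from 0 to 85.4; "linear": the shift along the world's x, y, z in mm, a list of three; "delta_rot": the turn, a rotation vector about the world's x, y, z in rad, a list of three. A call has 1 to 20 rows; each row shifts and turns the commanded pose from where the row before left it; what a row does not reach is not made up. A row lasts 1/8 s, in which the tool goes at most 62.5 mm and 10.7 degrees, less where a joint would pass 70% of its speed; a pose out of reach is approached as far as the arm can. A call with a gripper value outside its range is refused whole. The fingers move at their own pace and stop on an object; the grip force is fixed at half the most. Time passes only in rows, so rows that do not move let the fingers close. It gives the time, the measured TCP pose, the force and the opening at its end, in the units of the state.
- bot.get_state(): the state, without advancing time (a new reading comes with each control period).
- bot.grab_frame(name): name is "scene" or "top" or "wrist"; returns the picture (400x640x3 uint8, blue, green, red); there is no depth.
- bot.calibration(name): a dict with "intrinsics" (3x3 intrinsics, pixels), "k1" (the pictures are not rectified: a ray, as slopes to the right and down, at radius r is drawn at 1 + k1 r^2 times it, then the intrinsics apply), "T" (4x4, takes a point from camera to world coordinates); the wrist camera has in their place "T_tool_cam" (4x4, takes a point from camera to tool coordinates, whose origin is the TCP and whose axes are the tool frame's). Camera axes: x right, y up, looking along -z (the intrinsics and any distortion apply to the point x, -y, -z); pixel columns grow to the right and rows downward; lengths in m; the calibration is good to about 2 mm. A picture is of the moment at which its call begins: read the wrist's pose just before it. calibration takes no time and is no camera call.
- bot.sign_off(): hands the job in, once; it reports no verdict.
The state is a dict: "clock": time; "joints": joint angles; "joint_velocities": joint speeds; "joint_efforts": joint torques, N m; "tool_pos": TCP position; "tool_rot": TCP orientation; "ft_force": force on the tool from outside, world axes, zero at the start; "moment": the same for the moment, N m; "width": finger opening in m.
Only numpy, scipy, OpenCV 4.12 (cv2) and the standard library are available. Lean on these libraries where they do the work, as an engineer would, in place of code of your own. Each camera call takes 0.05 s, during which the arm holds its last target. There are 200 camera calls.

## Working session

There is one attempt and no reset: what is moved stays moved. The work goes in short steps, Python scripts to look and compute and a tool call to move; the robot and the scene stay as the last step left them, time stands still between calls to the robot, and variables do not carry over. Pictures are saved under pics/ and viewed, about 8 in all and at most 12, crops included, and the job is handed in when it is done.

Besides the shell and the picture viewer there is one more tool, called after "Call:" in YAML: its name, and indented under it one key for each argument. send_rows: Moves the arm, as the interface text tells. Its arguments: {"type":"object","properties":{"steps":{"type":"array","items":{"type":"object","properties":{"jaw":{"type":"number"},"linear":{"type":"array","items":{"type":"number"}},"delta_rot":{"type":"array","items":{"type":"number"}}}}}},"required":["steps"]}

```bash
mkdir -p pics; ls; python3 - <<'E'
from bench import bot
import cv2,numpy as np
print(bot.get_state())
for n in("scene","top"):
    cv2.imwrite(f"pics/{n}0.png",bot.grab_frame(n))
for n in("scene","top","wrist"): print(n,bot.calibration(n))
E
```

```text
pics
{'clock': 0.0, 'joints': array([ 1.00499975e+00,  2.76636070e-01,  1.50615194e+00,  5.00316303e-06,
        1.36069954e+00, -1.20996993e-01]), 'joint_velocities': array([-8.98175383e-04, -1.51703963e-03, -8.16760950e-04,  1.43028954e-03,
        2.22525854e-05,  1.11468580e-03]), 'joint_efforts': array([ 2.27756132e-04, -4.16773510e+01, -2.45802319e+01, -2.04192356e-04,
        1.10724242e-02, -2.19519421e-05]), 'tool_pos': array([0.24712252, 0.51859576, 0.2304088 ]), 'tool_rot': array([ 0.59736456, -0.37768452,  0.59857717,  0.37711451]), 'ft_force': array([ 0.01785715, -0.79684029,  0.45084826]), 'moment': array([-0.02279661, -0.04249089,  0.01003606]), 'width': 0.08522543853078988}
scene {'intrinsics': array([[508.24732571,   0.        , 319.62402817],
       [  0.        , 508.24732571, 199.51133901],
       [  0.        ,   0.        ,   1.        ]]), 'k1': -0.01767959442127301, 'T': array([[-0.73331791, -0.56882655,  0.37239925,  1.08618139],
       [ 0.67974863, -0.60240009,  0.41839687,  0.6295202 ],
       [-0.01366191,  0.55995579,  0.82840984,  1.38625211],
       [ 
[... 367 characters left out ...]
  0.02264841],
       [ 0.01065427,  0.14283771,  0.98968878,  1.84615101],
       [ 0.        ,  0.        ,  0.        ,  1.        ]])}
wrist {'intrinsics': array([[278.33746878,   0.        , 317.32193632],
       [  0.        , 278.33746878, 198.0861422 ],
       [  0.        ,   0.        ,   1.        ]]), 'k1': -0.0012304856698750874, 'T_tool_cam': array([[ 7.35654041e-04,  2.73566490e-01, -9.61852813e-01,
        -1.42847317e-01],
       [ 4.69805684e-04,  9.61852873e-01,  2.73566867e-01,
         6.93257756e-02],
       [ 9.99999619e-01, -6.53134490e-04,  5.79067860e-04,
        -9.46471321e-04],
       [ 0.00000000e+00,  0.00000000e+00,  0.00000000e+00,
         1.00000000e+00]])}
```

View pics/scene0.png

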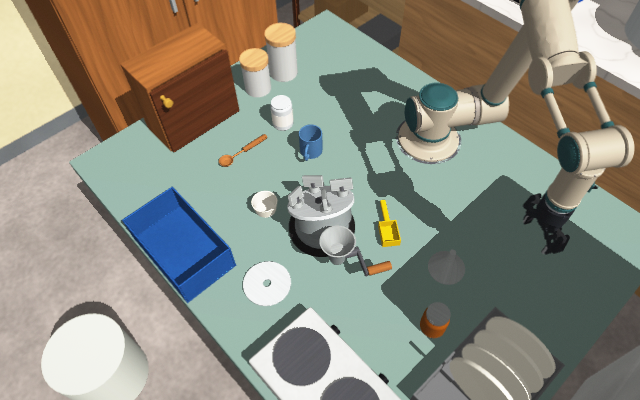

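View pics/top0.png

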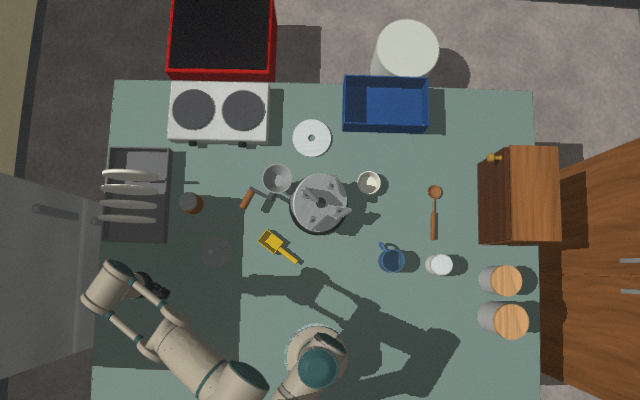

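The mill is at about (322,212) in scene and (319,203) in top. Its feed cup is at (338,243) and (277,179). I'll enlarge both.

```bash
cat > h.py <<'E'
import numpy as np,cv2
from bench import bot
from scipy.spatial.transform import Rotation as R
def proj(c,P,T=None):
    T=c["T"] if T is None else T
    p=(np.atleast_2d(P)-T[:3,3])@T[:3,:3]
    s=np.c_[p[:,0],-p[:,1]]/-p[:,2:]
    s=s*(1+c["k1"]*(s**2).sum(1,keepdims=True))
    K=c["intrinsics"]; return s*[K[0,0],K[1,1]]+[K[0,2],K[1,2]]
def toolT(st):
    T=np.eye(4);q=st["tool_rot"];T[:3,:3]=R.from_quat([q[1],q[2],q[3],q[0]]).as_matrix();T[:3,3]=st["tool_pos"];return T
def ray(c,uv,T=None):
    T=c["T"] if T is None else T
    K=c["intrinsics"]; d=(np.array(uv)-[K[0,2],K[1,2]])/[K[0,0],K[1,1]]; s=d.copy()
    for _ in range(8): s=d/(1+c["k1"]*(s@s))
    v=T[:3,:3]@[s[0],-s[1],-1]; return T[:3,3],v/np.linalg.norm(v)
def tri(rays):
    A=0;b=0
    for o,v in rays:
        M=np.eye(3)-np.outer(v,v);A=A+M;b=b+M@o
    p=np.linalg.solve(A,b); return p,[np.linalg.norm((np.eye(3)-np.outer(v,v))@(p-o)) for o,v in rays]
E
python3 - <<'E'
import cv2,numpy as np
a=cv2.imread("pics/scene0.png")[165:255,270:370];b=cv2.imread("pics/top0.png")[160:250,270:370]
f=lambda i:cv2.resize(i,None,fx=6,fy=6,interpolation=cv2.INTER_CUBIC)[:540]
cv2.imwrite("pics/c1.png",f(a));cv2.imwrite("pics/c2.png",f(b))
E
```

```text
(no output)
```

View pics/c1.png

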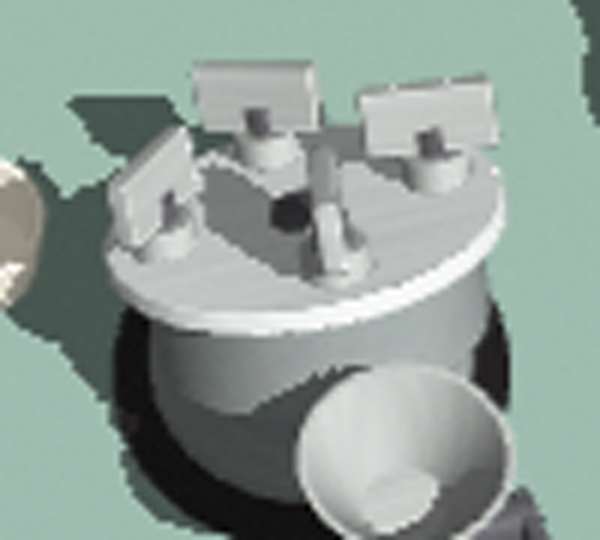

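View pics/c2.png

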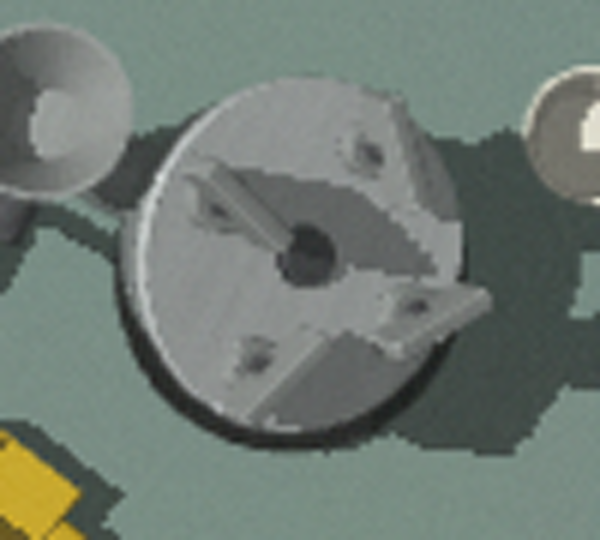

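Scene shows the bars' top edges; top shows all four bars and the plate rim clearly. Up-slope points towards the cup. I'll fit the mill pose and bar angles to my picks from both views.

```bash
cat > fit.py <<'E'
from h import *
from scipy.optimize import least_squares
S=bot.calibration("scene");T=bot.calibration("top")
ps={"top":[(323,150),(331,207)],"bottom":[(196,65),(314,66)],"left":[(362,92),(493,81)],"right":[(114,190),(187,131)]}
pt={"top":[(207,170),(291,244)],"bottom":[(396,350),(488,293)],"left":[(252,416),(326,336)],"right":[(394,100),(455,218)]}
off={"top":(.07,0),"bottom":(-.07,0),"left":(0,.07),"right":(0,-.07)}
N=list(off)
def frame(yaw):
    t=np.pi/6;c,s=np.cos(yaw),np.sin(yaw)
    z=np.array([-s*0,0,0])
    z=np.array([-c*np.sin(t),-s*np.sin(t),np.cos(t)]);x=np.array([c*np.cos(t),s*np.cos(t),np.sin(t)])
    return np.c_[x,np.cross(z,x),z]
def model(p):
    F=frame(p[3]);o=p[:3];out={}
    for i,n in enumerate(N):
        a=p[4+i];h=p[8]
        out[n]=[o+F@[off[n][0]+k*.033*np.cos(a),off[n][1]+k*.033*np.sin(a),h] for k in(-1,1)]
    return out
def conv(c,o): return np.array(c)/6+o-0.4
def res(p):
    m=model(p);r=[]
    for n in N:
        for c,d,o in((S,ps,(270,165)),(T,pt,(270,160))):
            q=conv(d[n],o);e=proj(c,m[n]);A=e-q;B=e[::-1]-q
            r+=list((A if (A**2).sum()<(B**2).sum() else B).ravel())
    return np.array(r+[(p[8]-.07)*500,(p[2]-.125)*300])
if __name__=="__main__":
    best=None
    rng=np.random.default_rng(0)
    for k in range(60):
        r=least_squares(res,[.35,.02,.125,1.1+rng.normal()*.1,*rng.uniform(0,3.14,4),.07],loss="soft_l1")
        if best is None or r.cost<best.cost: best=r
    p=best.x;print(best.cost,p[:4],np.degrees(p[3]),np.degrees(p[4:8])%180,p[8])
    print(res(p).round(1));np.save("fit.npy",p)
    for n in N: print(n,np.mean(model(p)[n],0))
E
python3 fit.py
```

```text
8.949938567820059 [0.53016692 0.01191771 0.12420348 1.11700596] 63.99972747975145 [169.83614013  55.74188367  72.17906074 137.30960553] 0.06975668825892303
[-0.7 -0.4 -0.1  0.4 -0.2 -0.2 -0.2  0.2 -0.1  0.5  0.3  0.4 -0.1  0.7
  0.4  0.7 -0.5  0.3 -0.1 -0.5 -0.9  1.5  0.5  0.4 -0.  -0.4 -0.6 -0.9
 -0.3 -0.5 -5.6 -1.1 -0.1 -0.2]
top [0.54145221 0.0350557  0.21961454]
bottom [ 0.48830202 -0.07391703  0.14961454]
left [0.45196168 0.01125561 0.18461454]
right [ 0.57779255 -0.05011694  0.18461454]
```

Call:
send_rows:
  steps:
    - {"jaw":85,"linear":[5,-10,40],"delta_rot":[0,0,0]}
    - {"jaw":85,"linear":[14,-42,20],"delta_rot":[0,0,-0.13]}
    - {"jaw":85,"linear":[14,-42,10],"delta_rot":[0,0,-0.13]}
    - {"jaw":85,"linear":[14,-42,10],"delta_rot":[0,0,-0.13]}
    - {"jaw":85,"linear":[14,-42,10],"delta_rot":[0,0,-0.13]}
    - {"jaw":85,"linear":[14,-42,10],"delta_rot":[0,0,-0.13]}
    - {"jaw":85,"linear":[14,-42,10],"delta_rot":[0,0,-0.13]}
    - {"jaw":85,"linear":[14,-42,10],"delta_rot":[0,0,-0.13]}
    - {"jaw":85,"linear":[14,-42,10],"delta_rot":[0,0,-0.13]}
    - {"jaw":85,"linear":[14,-42,10],"delta_rot":[0,0,-0.13]}
    - {"jaw":85,"linear":[14,-42,10],"delta_rot":[0.067,-0.0328,0]}
    - {"jaw":85,"linear":[14,-42,10],"delta_rot":[0.067,-0.0328,0]}
    - {"jaw":85,"linear":[14,-42,0],"delta_rot":[0.067,-0.0328,0]}
    - {"jaw":85,"linear":[14,-42,0],"delta_rot":[0.067,-0.0328,0]}
    - {"jaw":85,"linear":[14,-42,0],"delta_rot":[0.067,-0.0328,0]}
    - {"jaw":85,"linear":[14,-42,0],"delta_rot":[0.067,-0.0328,0]}
    - {"jaw":85,"linear":[2,-2,0],"delta_rot":[0.067,-0.0328,0]}
    - {"jaw":85,"linear":[0,0,0],"delta_rot":[0,0,0]}
    - {"jaw":85,"linear":[0,0,0],"delta_rot":[0,0,0]}

```text
clock: 2.48
tool_pos: [0.4642, -0.1224, 0.3915]
tool_rot: [0.76, 0.18, 0.607, 0.151]
ft_force: [-0.9, 0.2, 0.1]
width: 0.0848
```

```bash
sleep 1; cat > st.py <<'E'
from fit import *
p=np.load("fit.npy");F=frame(p[3])
st=bot.get_state();Tt=toolT(st);L=F.T@Tt[:3,:3]
print("t",st["clock"],"j",st["joints"].round(3),"pos",st["tool_pos"].round(4),"in seat",(F.T@(st["tool_pos"]-p[:3])).round(4))
print("tool x in seat",L[:,0].round(3),"phi(z)",np.degrees(np.arctan2(L[1,2],L[0,2])).round(1),"F",(F.T@st["ft_force"]).round(2),"M",(F.T@st["moment"]).round(3),"w",st["width"],"eff6",st["joint_efforts"][5].round(3))
E
python3 st.py; python3 - <<'E'
from h import *
cv2.imwrite("pics/w1.png",bot.grab_frame("wrist"))
E
```

```text
t 2.475 j [-0.784  0.083  1.479  0.499  1.74  -0.695] pos [ 0.4642 -0.1224  0.3915] in seat [0.0041 0.0004 0.3063]
tool x in seat [-0.002 -0.001 -1.   ] phi(z) -66.5 F [-0.18  0.88  0.21] M [-0.063  0.24  -0.011] w 0.08476516248865507 eff6 0.002
```

```bash
python3 - <<'E'
from fit import *
p=np.load("fit.npy");W=bot.calibration("wrist");Tc=toolT(bot.get_state())@W["T_tool_cam"]
im=cv2.imread("pics/w1.png");e=proj(W,[q for n in N for q in model(p)[n]],Tc);print(e.round(1))
c=e.mean(0);x0,y0=np.clip((c-[133,100]).astype(int),0,[640-266,200]);print(x0,y0)
cv2.imwrite("pics/w1c.png",cv2.resize(im[y0:y0+200,x0:x0+266],None,fx=3,fy=3,interpolation=cv2.INTER_CUBIC))
np.save("Tc1.npy",Tc)
E
```

```text
[[323.7 146.5]
 [352.4 103.6]
 [309.4 234.9]
 [284.4 198.4]
 [287.9 168.9]
 [249.9 136.5]
 [384.  183.8]
 [340.3 201.9]]
183 71
```

View pics/w1c.png

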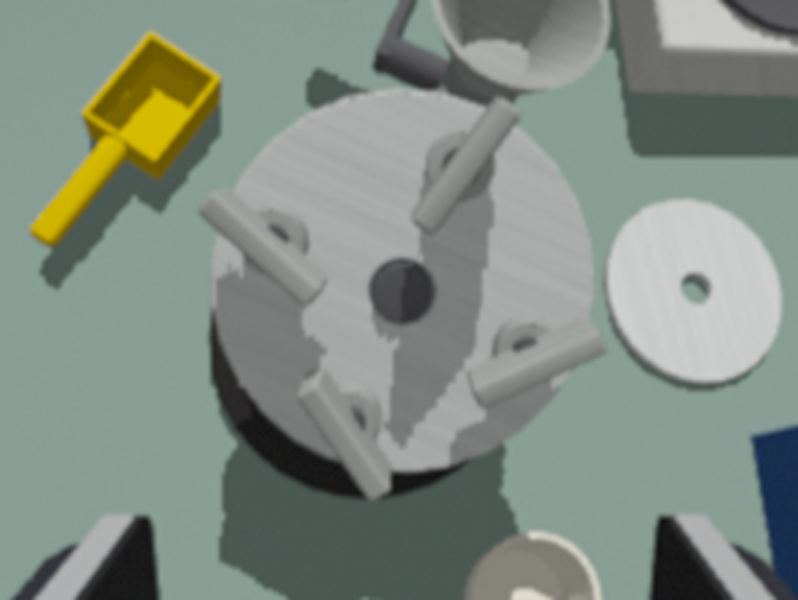

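The wrist view shows all four bars. The top-face ends in the crop are: top (507,107)-(427,220), bottom (314,385)-(377,490), left (213,202)-(312,293), right (480,390)-(598,338). The first fit's predictions fall within 3 px of these, so I'll refit with them.

```bash
python3 - <<'E'
import fit
from fit import *
W=bot.calibration("wrist");Tc=np.load("Tc1.npy")
pw={"top":[(507,105),(426,222)],"bottom":[(312,383),(378,491)],"left":[(211,200),(314,294)],"right":[(478,391),(600,337)]}
p=np.load("fit.npy")
def r2(p):
    m=model(p);r=[res(p)*.7]
    for n in N:
        q=np.array(pw[n])/3+[183,71]-.33;e=proj(W,m[n],Tc);A=e-q;B=e[::-1]-q
        r.append((A if (A**2).sum()<(B**2).sum() else B).ravel())
    return np.concatenate(r)
s=least_squares(r2,p,loss="soft_l1");q=s.x
print(q,np.degrees(q[3]),np.degrees(q[4:8])%180);print(r2(q)[-16:].round(2));print(((q-p)*[1e3]*1)[:4].round(1))
np.save("fit.npy",q)
print("axes",frame(q[3]).round(4).tolist())
E
python3 st.py
```

```text
[ 0.53067835  0.01235924  0.12319947  1.12369723 -0.18485205  0.91630124
  1.23608019  2.40632752  0.06946583] 64.38310900460897 [169.40875756  52.50019388  70.82217804 137.8724108 ]
[ 0.68 -2.03 -0.94  1.68 -0.54 -0.52  0.4   0.83 -2.35 -0.86  0.66  0.73
 -1.16  0.75  1.36  0.  ]
[ 0.5  0.4 -1.   6.7]
axes [[0.3744, -0.9017, -0.2162], [0.7809, 0.4324, -0.4509], [0.5, 0.0, 0.866]]
t 2.525 j [-0.783  0.082  1.479  0.499  1.74  -0.695] pos [ 0.4643 -0.122   0.3918] in seat [0.0045 0.0018 0.3075]
tool x in seat [-0.002 -0.004 -1.   ] phi(z) -66.8 F [ 0.17 -0.78 -0.07] M [-0.023  0.182 -0.03 ] w 0.0848678295059148 eff6 0.004
```

```bash
cat > kin.py <<'E'
from fit import *
def Rw(j,s4,s6,off): 
    return (R.from_euler('z',j[0])*R.from_euler('y',j[1]+j[2]-np.pi/2)*R.from_euler('x',s4*j[3])*R.from_euler('y',j[4])*R.from_euler('x',s6*j[5]+off)).as_matrix()
E
python3 - <<'E'
from kin import *
A=([1.005,.27664,1.50615,0,1.3607,-.121],np.array([0.37768452,-0.59857717,-0.37711451,-0.59736456]))
st=bot.get_state();B=(st["joints"],np.r_[st["tool_rot"][1:],st["tool_rot"][0]])
for s4 in(1,-1):
  for s6 in(1,-1):
    for off in(0,np.pi/2,np.pi,-np.pi/2):
      e=[np.degrees(R.from_matrix(Rw(j,s4,s6,off).T@R.from_quat(q).as_matrix()).magnitude()) for j,q in(A,B)]
      if max(e)<25: print(s4,s6,off,e)
E
```

```text
1 1 0 [np.float64(0.0003985454096623031), np.float64(1.9571829461583185e-14)]
```

```bash
cat >> kin.py <<'E'
def cols(j):
    c,s=np.cos(j[0]),np.sin(j[0]);r=np.array([c,s,0]);z=np.array([0,0,1.]);a=j[1];b=j[1]+j[2]
    return np.c_[z,r*np.sin(a)+z*np.cos(a),r*np.sin(b)+z*np.cos(b),Rw(j,1,1,0)[:,0],r,-r*np.cos(b)+z*np.sin(b)]
def fitlen(data,n=4):
    A=np.vstack([cols(j)[:,:n] for j,_ in data]);b=np.concatenate([q for _,q in data])
    l,_,_,sv=np.linalg.lstsq(A,b,rcond=None);return l,(A@l-b),sv
def fk(j,l): return cols(j)[:,:len(l)]@l
lo=np.array([-2.89,-.75,.22,-1.18,.11,-2.7]);hi=np.array([2.89,2.08,2.7,4.32,2.71,2.7])
def ik(pos,Rt,l,j0):
    f=lambda j:np.r_[10*(fk(j,l)-pos),R.from_matrix(Rw(j,1,1,0).T@Rt).as_rotvec()]
    return least_squares(f,j0)
E
python3 - <<'E'
from kin import *
st=bot.get_state()
data=[([1.00499975,.27663607,1.50615194,0,1.36069954,-.120997],np.array([0.24712252,0.51859576,0.2304088])),(st["joints"],st["tool_pos"])]
for n in(4,5): print(fitlen(data,n))
l=fitlen(data,4)[0]
p=np.load("fit.npy");F=frame(p[3])
for i,nm in enumerate(N):
  for k in(90,-90):
    ph=np.degrees(p[4+i])+k; ph=(ph+180)%360-180
    a=np.radians(ph);z=np.array([np.cos(a),np.sin(a),0]);x=np.array([0,0,-1.]);Rt=F@np.c_[x,np.cross(z,x),z]
    pos=p[:3]+F@[*off[nm],.018+.018+.004]
    s=ik(pos,Rt,l,st["joints"]);print(nm,round(ph,1),s.x.round(2),round(s.cost,5))
E
```

```text
(array([0.38592639, 0.45116215, 0.45729918, 0.50414423]), array([ 0.05808796, -0.03799027, -0.01083607, -0.00355346, -0.00148165,
        0.01083607]), array([2.40378993, 1.42532823, 0.42661467, 0.09073775]))
(array([0.40330885, 0.43034371, 0.35737107, 0.51168934, 0.104321  ]), array([ 5.85863382e-02, -3.72054938e-02, -3.05311332e-16,  2.77555756e-16,
       -1.66533454e-16,  5.55111512e-17]), array([2.4094023 , 1.99815827, 0.42682759, 0.1091416 , 0.08972407]))
top 79.4 [-0.39  0.14  1.89  0.58  1.15 -3.15] 0.0
top -100.6 [-0.39  0.14  1.89  0.58  1.15 -0.01] 0.0
bottom 142.5 [-0.64  0.24  1.94  0.57  1.13  1.74] 0.0
bottom -37.5 [-0.64  0.24  1.94  0.57  1.13 -1.4 ] 0.0
left 160.8 [-0.53  0.04  2.09  0.58  1.13  1.54] 0.0
left -19.2 [-0.53  0.04  2.09  0.58  1.13 -1.6 ] 0.0
right -132.1 [-0.51  0.32  1.75  0.57  1.17  0.42] 0.0
right 47.9 [-0.51  0.32  1.75  0.57  1.17 -2.72] 0.0
```

Call:
send_rows:
  steps:
    - {"jaw":85,"linear":[3,5,-40],"delta_rot":[-0.037,-0.077,0.1475]}
    - {"jaw":85,"linear":[3,5,-40],"delta_rot":[-0.037,-0.077,0.1475]}
    - {"jaw":85,"linear":[3,5,-40],"delta_rot":[-0.037,-0.077,0.1475]}
    - {"jaw":85,"linear":[3,5,-40],"delta_rot":[0,0,0]}
    - {"jaw":85,"linear":[2,5,-40],"delta_rot":[0,0,0]}
    - {"jaw":85,"linear":[0,0,0],"delta_rot":[0,0,0]}
    - {"jaw":85,"linear":[0,0,0],"delta_rot":[0,0,0]}

```text
clock: 3.4
tool_pos: [0.4794, -0.0978, 0.1931]
tool_rot: [0.782, -0.018, 0.547, 0.299]
ft_force: [0.4, -0.5, 0.6]
width: 0.0852
```

```bash
python3 st.py; python3 - <<'E'
from fit import *
p=np.load("fit.npy");W=bot.calibration("wrist");Tc=toolT(bot.get_state())@W["T_tool_cam"]
im=bot.grab_frame("wrist");cv2.imwrite("pics/w2.png",im);np.save("Tc2.npy",Tc)
print(proj(W,[q for n in N for q in model(p)[n]],Tc).round(1))
cv2.imwrite("pics/w2c.png",cv2.resize(im[20:320,120:520],None,fx=2,fy=2,interpolation=cv2.INTER_CUBIC))
E
```

```text
t 3.4 j [-0.727  0.198  1.846  0.527  1.29  -1.395] pos [ 0.4794 -0.0978  0.1931] in seat [-0.0703 -0.0014  0.1213]
tool x in seat [ 0.    -0.007 -1.   ] phi(z) -37.4 F [ 0.04 -0.58  0.68] M [-0.036  0.22  -0.034] w 0.08516375301837309 eff6 0.003
[[438.9 114.7]
 [535.8  66.5]
 [316.9 253.7]
 [317.1 169.3]
 [351.9 119.7]
 [321.8  13.1]
 [489.7 233. ]
 [403.8 226.4]]
```

View pics/w2c.png

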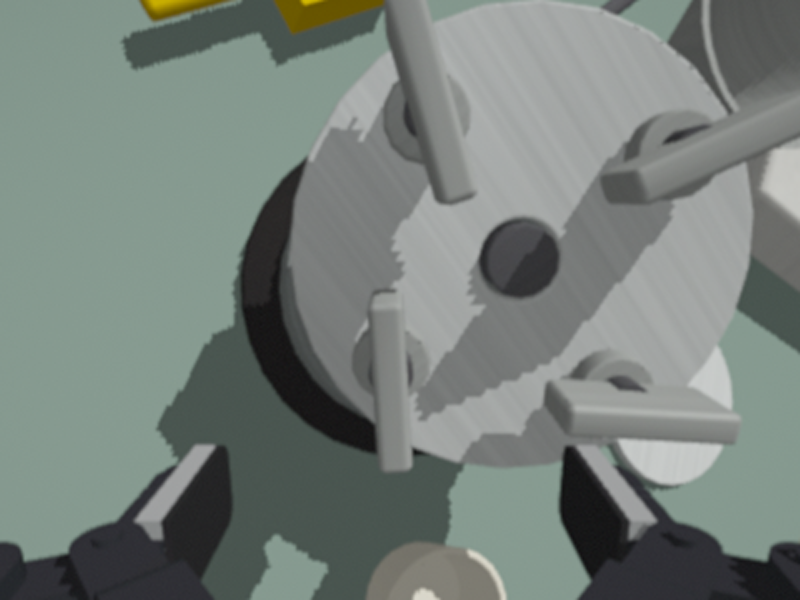

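Bottom bar's top face runs from (386,297) to (396,465) in the crop. That puts its angle about 3.5° off the fit and its centre about 1.5 mm off. I'll refit with these picks.

```bash
cat > refit.py <<'E'
from fit import *
W=bot.calibration("wrist");T1=np.load("Tc1.npy");T2=np.load("Tc2.npy")
pw={"top":[(507,105),(426,222)],"bottom":[(312,383),(378,491)],"left":[(211,200),(314,294)],"right":[(478,391),(600,337)]}
p2={"bottom":[(386,296),(396,467)],"right":[(568,416),(738,430)],"left":[(455,195)],"top":[(640,186)]}
p=np.load("fit.npy")
def near(e,q): 
    if len(q)==1: q=q[0]; d=e-q; return d[np.argmin((d**2).sum(1))]
    A=e-q;B=e[::-1]-q; return (A if (A**2).sum()<(B**2).sum() else B).ravel()
def r2(p):
    m=model(p);r=[res(p)*.5]
    for n in N:
        r.append(near(proj(W,m[n],T1),np.array(pw[n])/3+[183,71]-.33))
        r.append(near(proj(W,m[n],T2),np.array(p2[n])/2+[120,20]-.25))
    return np.concatenate(r)
s=least_squares(r2,p,loss="soft_l1");q=s.x
print(q,np.degrees(q[3]),np.degrees(q[4:8])%180);print(r2(q)[34:].round(1));np.save("fit.npy",q)
print(frame(q[3]).round(4).tolist())
E
python3 refit.py; python3 st.py
```

```text
[ 0.53037199  0.01207689  0.12393886  1.10933281 -0.20742911  0.97942565
  1.1710559   2.41587332  0.06967219] 63.56008835533781 [168.11518721  56.11695636  67.09656075 138.41934533]
[ 1.7 -1.5 -1.5  1.3 -0.6  0.5 -2.6 -0.2  0.4  0.2  0.8  0.1  0.2 -0.3
 -1.4 -3.1 -0.9  1.3  1.6  1.9 -1.8  1.3  1.   0.7 -0.8 -0.8  0.9 -0.7]
[[0.3856, -0.8954, -0.2226], [0.7754, 0.4453, -0.4477], [0.5, 0.0, 0.866]]
t 3.45 j [-0.727  0.198  1.845  0.527  1.289 -1.395] pos [ 0.4796 -0.0983  0.1933] in seat [-0.0705 -0.0037  0.1208]
tool x in seat [ 0.    -0.001 -1.   ] phi(z) -36.7 F [-0.24  0.39  0.94] M [-0.02   0.224 -0.017] w 0.0851011596785781 eff6 0.004
```

Call:
send_rows:
  steps:
    - {"jaw":85,"linear":[5.2,13.2,-24.2],"delta_rot":[-0.011,-0.022,0.043]}
    - {"jaw":85,"linear":[5.2,13.2,-24.2],"delta_rot":[0,0,0]}
    - {"jaw":85,"linear":[5.2,13.2,-24.2],"delta_rot":[0,0,0]}
    - {"jaw":85,"linear":[0,0,0],"delta_rot":[0,0,0]}
    - {"jaw":0,"linear":[0,0,0],"delta_rot":[0,0,0]}
    - {"jaw":0,"linear":[0,0,0],"delta_rot":[0,0,0]}
    - {"jaw":0,"linear":[0,0,0],"delta_rot":[0,0,0]}
    - {"jaw":0,"linear":[0,0,0],"delta_rot":[0,0,0]}
    - {"jaw":0,"linear":[0,0,0],"delta_rot":[0,0,0]}
    - {"jaw":0,"linear":[0,0,0],"delta_rot":[0,0,0]}

```text
clock: 4.7
tool_pos: [0.4954, -0.0598, 0.1208]
tool_rot: [0.782, -0.037, 0.539, 0.312]
ft_force: [-3.1, -5.4, 10.2]
width: 0.0153
```

```bash
python3 st.py
```

```text
t 4.7 j [-0.642  0.273  1.961  0.589  1.089 -1.487] pos [ 0.4954 -0.0598  0.1208] in seat [-0.0708 -0.0007  0.0372]
tool x in seat [ 0.001 -0.002 -1.   ] phi(z) -33.9 F [-0.3   0.37 11.91] M [ 0.198  0.064 -0.038] w 0.015291223495867153 eff6 0.009
```

Call:
send_rows:
  steps:
    - {"jaw":0,"linear":[0.08,0.15,-0.29],"delta_rot":[0.0378,0.0761,-0.1472]}
    - {"jaw":0,"linear":[0.08,0.15,-0.29],"delta_rot":[0.0378,0.0761,-0.1472]}
    - {"jaw":0,"linear":[0.08,0.15,-0.29],"delta_rot":[0.0378,0.0761,-0.1472]}
    - {"jaw":0,"linear":[0.08,0.15,-0.29],"delta_rot":[0.0378,0.0761,-0.1472]}
    - {"jaw":0,"linear":[0.08,0.15,-0.29],"delta_rot":[0.0378,0.0761,-0.1472]}
    - {"jaw":0,"linear":[0.08,0.15,-0.29],"delta_rot":[0.0378,0.0761,-0.1472]}

```text
clock: 5.45
tool_pos: [0.496, -0.0589, 0.1191]
tool_rot: [0.7, 0.351, 0.622, 0.008]
ft_force: [-3.4, -3.9, 11.5]
width: 0.0153
```

```bash
python3 st.py
```

```text
t 5.45 j [-0.641  0.275  1.964  0.594  1.083 -0.466] pos [ 0.496  -0.0589  0.1191] in seat [-0.0707 -0.0008  0.0353]
tool x in seat [ 0.002 -0.004 -1.   ] phi(z) -92.6 F [ 1.42  1.3  12.46] M [0.229 0.041 0.362] w 0.015316533258177624 eff6 -0.805
```

Call:
send_rows:
  steps:
    - {"jaw":0,"linear":[0.08,0.15,-0.29],"delta_rot":[0.0378,0.0761,-0.1472]}
    - {"jaw":0,"linear":[0.08,0.15,-0.29],"delta_rot":[0.0378,0.0761,-0.1472]}
    - {"jaw":0,"linear":[0.08,0.15,-0.29],"delta_rot":[0.0378,0.0761,-0.1472]}
    - {"jaw":0,"linear":[0.08,0.15,-0.29],"delta_rot":[0.0378,0.0761,-0.1472]}
    - {"jaw":0,"linear":[0.08,0.15,-0.29],"delta_rot":[0.0378,0.0761,-0.1472]}
    - {"jaw":0,"linear":[0.08,0.15,-0.29],"delta_rot":[0.0378,0.0761,-0.1472]}
    - {"jaw":0,"linear":[0.08,0.15,-0.29],"delta_rot":[0.0378,0.0761,-0.1472]}

```text
clock: 6.32
tool_pos: [0.4967, -0.0581, 0.117]
tool_rot: [0.384, 0.683, 0.518, -0.342]
ft_force: [-3.4, -5.1, 10.8]
width: 0.0148
```

```bash
python3 st.py
```

```text
t 6.325 j [-0.639  0.277  1.968  0.597  1.074  0.722] pos [ 0.4967 -0.0581  0.117 ] in seat [-0.0708 -0.0011  0.0329]
tool x in seat [ 0.001 -0.006 -1.   ] phi(z) -160.8 F [ 0.12  0.81 12.4 ] M [0.11  0.02  0.319] w 0.014809773951587092 eff6 -0.809
```

Call:
send_rows:
  steps:
    - {"jaw":0,"linear":[0.05,0.1,-0.19],"delta_rot":[0.0245,0.0492,-0.0953]}
    - {"jaw":0,"linear":[0.05,0.1,-0.19],"delta_rot":[0.0245,0.0492,-0.0953]}

```text
clock: 6.58
tool_pos: [0.4968, -0.0579, 0.1166]
tool_rot: [0.308, 0.721, 0.478, -0.397]
ft_force: [-1.7, -4.4, 10.8]
width: 0.015
```

```bash
python3 st.py
```

```text
t 6.575 j [-0.638  0.277  1.969  0.597  1.073  0.94 ] pos [ 0.4968 -0.0579  0.1166] in seat [-0.0709 -0.0012  0.0325]
tool x in seat [ 0.    -0.007 -1.   ] phi(z) -173.3 F [ 1.34 -0.46 11.7 ] M [0.127 0.039 0.318] w 0.01503825880726398 eff6 -0.42
```

Call:
send_rows:
  steps:
    - {"jaw":0,"linear":[0.05,0.1,-0.19],"delta_rot":[0.0245,0.0492,-0.0953]}
    - {"jaw":0,"linear":[0.05,0.1,-0.19],"delta_rot":[0.0245,0.0492,-0.0953]}

```text
clock: 6.82
tool_pos: [0.4969, -0.0578, 0.1162]
tool_rot: [0.227, 0.75, 0.431, -0.447]
ft_force: [-2.0, -5.0, 10.4]
width: 0.015
```

```bash
python3 st.py
```

```text
t 6.825 j [-0.637  0.277  1.969  0.597  1.071  1.16 ] pos [ 0.4969 -0.0578  0.1162] in seat [-0.0709 -0.0012  0.0321]
tool x in seat [-0.    -0.007 -1.   ] phi(z) 174.1 F [ 0.55 -0.4  11.64] M [0.101 0.034 0.251] w 0.015015132441791932 eff6 -0.419
```

Call:
send_rows:
  steps:
    - {"jaw":0,"linear":[0.05,0.1,-0.19],"delta_rot":[0.0245,0.0492,-0.0953]}
    - {"jaw":0,"linear":[0.05,0.1,-0.19],"delta_rot":[0.0245,0.0492,-0.0953]}

```text
clock: 7.08
tool_pos: [0.497, -0.0577, 0.1158]
tool_rot: [0.143, 0.771, 0.379, -0.492]
ft_force: [-2.9, -4.5, 10.0]
width: 0.0153
```

```bash
python3 st.py
```

```text
t 7.075 j [-0.637  0.278  1.97   0.597  1.07   1.38 ] pos [ 0.497  -0.0577  0.1158] in seat [-0.071  -0.0012  0.0316]
tool x in seat [-0.001 -0.007 -1.   ] phi(z) 161.5 F [ 0.39  0.64 11.26] M [0.115 0.125 0.248] w 0.015257437637632591 eff6 -0.417
```

Call:
send_rows:
  steps:
    - {"jaw":0,"linear":[0.05,0.1,-0.19],"delta_rot":[0.0245,0.0492,-0.0953]}
    - {"jaw":0,"linear":[0.05,0.1,-0.19],"delta_rot":[0.0245,0.0492,-0.0953]}

```text
clock: 7.32
tool_pos: [0.497, -0.0575, 0.1154]
tool_rot: [0.058, 0.782, 0.323, -0.53]
ft_force: [-3.0, -6.2, 10.5]
width: 0.0152
```

```bash
python3 st.py
```

```text
t 7.325 j [-0.636  0.278  1.97   0.597  1.068  1.6  ] pos [ 0.497  -0.0575  0.1154] in seat [-0.0711 -0.0011  0.0312]
tool x in seat [-0.001 -0.007 -1.   ] phi(z) 148.9 F [-0.73 -0.1  12.54] M [0.134 0.211 0.317] w 0.015217291663104662 eff6 -0.415
```

Call:
send_rows:
  steps:
    - {"jaw":0,"linear":[0.05,0.1,-0.19],"delta_rot":[0.0245,0.0492,-0.0953]}
    - {"jaw":0,"linear":[0.05,0.1,-0.19],"delta_rot":[0.0245,0.0492,-0.0953]}

```text
clock: 7.58
tool_pos: [0.4976, -0.0585, 0.1148]
tool_rot: [-0.027, 0.784, 0.262, -0.563]
ft_force: [-4.3, -8.8, 8.1]
width: 0.0154
```

```bash
python3 st.py
```

```text
t 7.575 j [-0.635  0.278  1.97   0.595  1.065  1.821] pos [ 0.4976 -0.0585  0.1148] in seat [-0.0719 -0.002   0.031 ]
tool x in seat [-0.004 -0.009 -1.   ] phi(z) 136.4 F [-4.42 -0.03 11.88] M [ 0.35   0.668 -0.138] w 0.015401032970774907 eff6 -0.939
```

Call:
send_rows:
  steps:
    - {"jaw":0,"linear":[0,0,0],"delta_rot":[0,0,0]}

```text
clock: 7.7
tool_pos: [0.4973, -0.0579, 0.115]
tool_rot: [-0.026, 0.783, 0.263, -0.562]
ft_force: [-2.7, -6.8, 10.4]
width: 0.015
```

```bash
python3 st.py; python3 - <<'E'
from h import *
cv2.imwrite("pics/w3.png",bot.grab_frame("wrist"))
E
```

```text
t 7.7 j [-0.635  0.278  1.97   0.596  1.067  1.817] pos [ 0.4973 -0.0579  0.115 ] in seat [-0.0715 -0.0015  0.031 ]
tool x in seat [-0.003 -0.008 -1.   ] phi(z) 136.6 F [-1.15 -0.58 12.63] M [0.073 0.292 0.552] w 0.015002751839168011 eff6 0.755
```

View pics/w3.png

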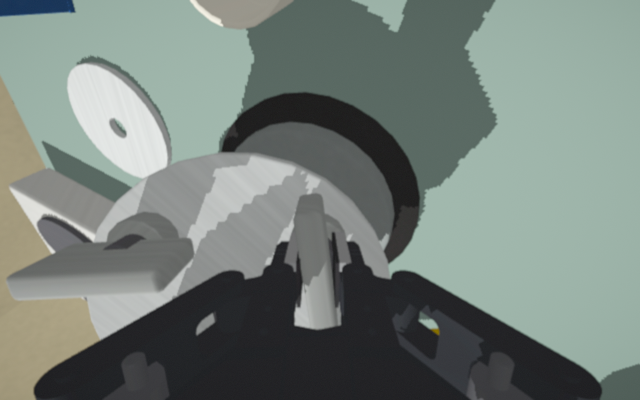

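Held still, the torque about the nut's axis rose to 0.55 N m from about 0.3, so the bottom nut is on its stop. The wrist picture shows the bar held squarely at (315,260) and the plate dipping towards it. I'll release it and move to the nut opposite.

Call:
send_rows:
  steps:
    - {"jaw":38,"linear":[0,0,0],"delta_rot":[0,0,0]}
    - {"jaw":38,"linear":[0,0,0],"delta_rot":[0,0,0]}
    - {"jaw":38,"linear":[-10,-20,39],"delta_rot":[0,0,0]}
    - {"jaw":38,"linear":[-10,-20,39],"delta_rot":[0,0,0]}
    - {"jaw":50,"linear":[4.6,9.1,5.9],"delta_rot":[-0.0394,-0.0792,0.1533]}
    - {"jaw":50,"linear":[4.6,9.1,5.9],"delta_rot":[-0.0394,-0.0792,0.1533]}
    - {"jaw":50,"linear":[4.6,9.1,5.9],"delta_rot":[-0.0394,-0.0792,0.1533]}
    - {"jaw":50,"linear":[4.6,9.1,5.9],"delta_rot":[-0.0394,-0.0792,0.1533]}
    - {"jaw":50,"linear":[4.6,9.1,5.9],"delta_rot":[-0.0394,-0.0792,0.1533]}
    - {"jaw":50,"linear":[4.6,9.1,5.9],"delta_rot":[-0.0394,-0.0792,0.1533]}
    - {"jaw":50,"linear":[4.6,9.1,5.9],"delta_rot":[-0.0394,-0.0792,0.1533]}
    - {"jaw":50,"linear":[4.6,9.1,5.9],"delta_rot":[-0.0394,-0.0792,0.1533]}
    - {"jaw":50,"linear":[4.6,9.1,5.9],"delta_rot":[-0.0394,-0.0792,0.1533]}
    - {"jaw":50,"linear":[4.6,9.1,5.9],"delta_rot":[-0.0394,-0.0792,0.1533]}
    - {"jaw":50,"linear":[4.6,9.1,5.9],"delta_rot":[-0.0394,-0.0792,0.1533]}
    - {"jaw":50,"linear":[4.6,9.1,5.9],"delta_rot":[-0.0394,-0.0792,0.1533]}
    - {"jaw":50,"linear":[0,0,0],"delta_rot":[0,0,0]}
    - {"jaw":50,"linear":[0,0,0],"delta_rot":[0,0,0]}

```text
clock: 10.0
tool_pos: [0.5302, 0.0138, 0.2613]
tool_rot: [0.667, 0.407, 0.622, -0.043]
ft_force: [0.8, -0.1, 0.8]
width: 0.0499
```

```bash
python3 st.py; python3 - <<'E'
from h import *
im=bot.grab_frame("wrist");cv2.imwrite("pics/w4.png",im);W=bot.calibration("wrist");Tc=toolT(bot.get_state())@W["T_tool_cam"];np.save("Tc4.npy",Tc)
from fit import *
p=np.load("fit.npy");print(proj(W,[q for n in N for q in model(p)[n]],Tc).round(1))
cv2.imwrite("pics/w4c.png",cv2.resize(im[20:320,120:520],None,fx=2,fy=2,interpolation=cv2.INTER_CUBIC))
E
```

```text
t 10.0 j [-0.469  0.136  1.74   0.545  1.314  0.048] pos [0.5302 0.0138 0.2613] in seat [0.0699 0.0009 0.1182]
tool x in seat [ 0.002  0.002 -1.   ] phi(z) -102.1 F [ 0.7  -0.78  0.57] M [-0.     0.311 -0.068] w 0.049861676377220616 eff6 0.005
[[318.3 257.1]
 [318.2 171.5]
 [386.3 377.1]
 [316.4 354.4]
 [291.9 319.3]
 [211.  306.2]
 [449.8 247.7]
 [400.5 312.4]]
```

View pics/w4c.png

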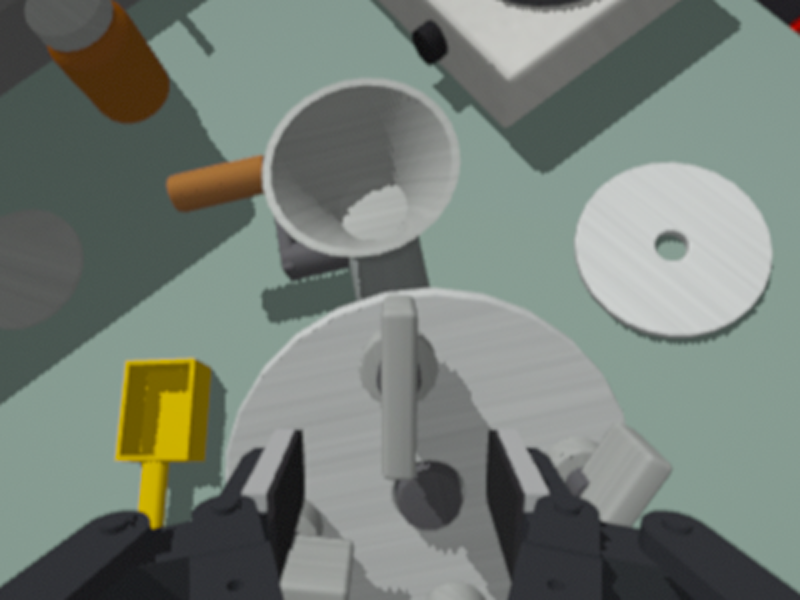

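Top bar in the crop runs (400,300)-(398,475), within about 1 mm and 1° of the prediction. I'll descend, grip and begin turning.

Call:
send_rows:
  steps:
    - {"jaw":50,"linear":[6,12.1,-23.4],"delta_rot":[0,0,0]}
    - {"jaw":50,"linear":[6,12.1,-23.4],"delta_rot":[0,0,0]}
    - {"jaw":50,"linear":[6,12.1,-23.4],"delta_rot":[0,0,0]}
    - {"jaw":0,"linear":[0,0,0],"delta_rot":[0,0,0]}
    - {"jaw":0,"linear":[0,0,0],"delta_rot":[0,0,0]}
    - {"jaw":0,"linear":[0,0,0],"delta_rot":[0,0,0]}
    - {"jaw":0,"linear":[0,0,0],"delta_rot":[0,0,0]}
    - {"jaw":0,"linear":[0,0,0],"delta_rot":[0,0,0]}
    - {"jaw":0,"linear":[0.08,0.15,-0.29],"delta_rot":[0.0378,0.0761,-0.1472]}
    - {"jaw":0,"linear":[0.08,0.15,-0.29],"delta_rot":[0.0378,0.0761,-0.1472]}
    - {"jaw":0,"linear":[0.08,0.15,-0.29],"delta_rot":[0.0378,0.0761,-0.1472]}
    - {"jaw":0,"linear":[0.08,0.15,-0.29],"delta_rot":[0.0378,0.0761,-0.1472]}

```text
clock: 11.55
tool_pos: [0.5498, 0.0495, 0.1909]
tool_rot: [0.494, 0.607, 0.57, -0.249]
ft_force: [1.0, -2.7, -1.3]
width: 0.0147
```

```bash
python3 st.py
```

```text
t 11.55 j [-0.382  0.207  1.84   0.587  1.121  0.704] pos [0.5498 0.0495 0.1909] in seat [ 0.07   -0.0008  0.0369]
tool x in seat [ 0.    -0.004 -1.   ] phi(z) -141.1 F [-2.36 -2.1  -0.11] M [-0.383  0.742  0.295] w 0.01467534782637196 eff6 -0.838
```

Call:
send_rows:
  steps:
    - {"jaw":0,"linear":[0.08,0.15,-0.29],"delta_rot":[0.0378,0.0761,-0.1472]}
    - {"jaw":0,"linear":[0.08,0.15,-0.29],"delta_rot":[0.0378,0.0761,-0.1472]}
    - {"jaw":0,"linear":[0.08,0.15,-0.29],"delta_rot":[0.0378,0.0761,-0.1472]}
    - {"jaw":0,"linear":[0.08,0.15,-0.29],"delta_rot":[0.0378,0.0761,-0.1472]}
    - {"jaw":0,"linear":[0.08,0.15,-0.29],"delta_rot":[0.0378,0.0761,-0.1472]}
    - {"jaw":0,"linear":[0.08,0.15,-0.29],"delta_rot":[0.0378,0.0761,-0.1472]}
    - {"jaw":0,"linear":[0.08,0.15,-0.29],"delta_rot":[0.0378,0.0761,-0.1472]}
    - {"jaw":0,"linear":[0.08,0.15,-0.29],"delta_rot":[0.0378,0.0761,-0.1472]}
    - {"jaw":0,"linear":[0.08,0.15,-0.29],"delta_rot":[0.0378,0.0761,-0.1472]}

```text
clock: 12.68
tool_pos: [0.5499, 0.0498, 0.1875]
tool_rot: [-0.062, 0.78, 0.237, -0.576]
ft_force: [-2.0, -6.6, -1.2]
width: 0.015
```

```bash
python3 st.py
```

```text
t 12.675 j [-0.378  0.209  1.843  0.582  1.112  2.236] pos [0.5499 0.0498 0.1875] in seat [ 0.0686 -0.0007  0.0338]
tool x in seat [-0.005 -0.004 -1.   ] phi(z) 131.3 F [-6.46 -1.18  2.36] M [-0.28   1.383  0.299] w 0.015008906132488248 eff6 -0.839
```

Call:
send_rows:
  steps:
    - {"jaw":0,"linear":[0.05,0.1,-0.19],"delta_rot":[0.0245,0.0492,-0.0953]}
    - {"jaw":0,"linear":[0.05,0.1,-0.19],"delta_rot":[0.0245,0.0492,-0.0953]}
    - {"jaw":0,"linear":[0,0,0],"delta_rot":[0,0,0]}

```text
clock: 13.05
tool_pos: [0.5498, 0.05, 0.1871]
tool_rot: [-0.145, 0.769, 0.174, -0.598]
ft_force: [-1.7, -7.6, -0.6]
width: 0.015
```

```bash
python3 st.py
```

```text
t 13.05 j [-0.377  0.21   1.843  0.582  1.111  2.452] pos [0.5498 0.05   0.1871] in seat [ 0.0685 -0.0006  0.0334]
tool x in seat [-0.006 -0.004 -1.   ] phi(z) 118.9 F [-6.87 -1.83  3.23] M [-0.234  1.374  0.159] w 0.014954834269917392 eff6 0.29
```

Not tight yet after 2.43 rad, and joint 6 is near its end. I'll regrip on the spot, half a turn back.

Call:
send_rows:
  steps:
    - {"jaw":40,"linear":[0,0,0],"delta_rot":[0,0,0]}
    - {"jaw":40,"linear":[0,0,0],"delta_rot":[0,0,0]}
    - {"jaw":40,"linear":[-10.4,-20.9,38.5],"delta_rot":[0,0,0]}
    - {"jaw":40,"linear":[0,0,0],"delta_rot":[-0.0411,-0.0827,0.16]}
    - {"jaw":40,"linear":[0,0,0],"delta_rot":[-0.0411,-0.0827,0.16]}
    - {"jaw":40,"linear":[0,0,0],"delta_rot":[-0.0411,-0.0827,0.16]}
    - {"jaw":40,"linear":[0,0,0],"delta_rot":[-0.0411,-0.0827,0.16]}
    - {"jaw":40,"linear":[0,0,0],"delta_rot":[-0.0411,-0.0827,0.16]}
    - {"jaw":40,"linear":[0,0,0],"delta_rot":[-0.0411,-0.0827,0.16]}
    - {"jaw":40,"linear":[0,0,0],"delta_rot":[-0.0411,-0.0827,0.16]}
    - {"jaw":40,"linear":[0,0,0],"delta_rot":[-0.0411,-0.0827,0.16]}
    - {"jaw":40,"linear":[0,0,0],"delta_rot":[-0.0411,-0.0827,0.16]}
    - {"jaw":40,"linear":[0,0,0],"delta_rot":[-0.0411,-0.0827,0.16]}
    - {"jaw":40,"linear":[0,0,0],"delta_rot":[-0.0411,-0.0827,0.16]}
    - {"jaw":40,"linear":[0,0,0],"delta_rot":[-0.0411,-0.0827,0.16]}
    - {"jaw":40,"linear":[0,0,0],"delta_rot":[-0.0411,-0.0827,0.16]}
    - {"jaw":40,"linear":[0,0,0],"delta_rot":[-0.0411,-0.0827,0.16]}
    - {"jaw":40,"linear":[0,0,0],"delta_rot":[-0.0411,-0.0827,0.16]}
    - {"jaw":40,"linear":[0,0,0],"delta_rot":[-0.0411,-0.0827,0.16]}
    - {"jaw":40,"linear":[0,0,0],"delta_rot":[-0.0411,-0.0827,0.16]}

```text
clock: 15.55
tool_pos: [0.5395, 0.0319, 0.2264]
tool_rot: [0.768, 0.146, 0.598, 0.179]
ft_force: [-0.8, 1.1, 0.5]
width: 0.04
```

```bash
python3 st.py
```

```text
t 15.55 j [-0.426  0.169  1.792  0.563  1.221 -0.683] pos [0.5395 0.0319 0.2264] in seat [0.0701 0.0006 0.0778]
tool x in seat [ 0.002  0.002 -1.   ] phi(z) -60.8 F [0.84 1.23 0.11] M [-0.003  0.217 -0.05 ] w 0.04000487679725455 eff6 1.215
```

Call:
send_rows:
  steps:
    - {"jaw":40,"linear":[10.1,19,-38.9],"delta_rot":[0,0,0]}
    - {"jaw":40,"linear":[0,0,0],"delta_rot":[0,0,0]}
    - {"jaw":0,"linear":[0,0,0],"delta_rot":[0,0,0]}
    - {"jaw":0,"linear":[0,0,0],"delta_rot":[0,0,0]}
    - {"jaw":0,"linear":[0,0,0],"delta_rot":[0,0,0]}
    - {"jaw":0,"linear":[0,0,0],"delta_rot":[0,0,0]}
    - {"jaw":0,"linear":[0,0,0],"delta_rot":[0,0,0]}
    - {"jaw":0,"linear":[0.05,0.1,-0.19],"delta_rot":[0.0245,0.0492,-0.0953]}
    - {"jaw":0,"linear":[0.05,0.1,-0.19],"delta_rot":[0.0245,0.0492,-0.0953]}
    - {"jaw":0,"linear":[0,0,0],"delta_rot":[0,0,0]}

```text
clock: 16.8
tool_pos: [0.5497, 0.0503, 0.1878]
tool_rot: [0.747, 0.232, 0.614, 0.11]
ft_force: [-5.0, -2.2, 7.2]
width: 0.0147
```

```bash
python3 st.py
```

```text
t 16.8 j [-0.382  0.212  1.843  0.589  1.119 -0.476] pos [0.5497 0.0503 0.1878] in seat [ 0.069  -0.0003  0.0339]
tool x in seat [ 0.002  0.001 -1.   ] phi(z) -73.8 F [0.01 3.49 8.32] M [0.538 0.305 0.072] w 0.01472186746834663 eff6 0.255
```

Call:
send_rows:
  steps:
    - {"jaw":0,"linear":[0.05,0.1,-0.19],"delta_rot":[0.0245,0.0492,-0.0953]}
    - {"jaw":0,"linear":[0.05,0.1,-0.19],"delta_rot":[0.0245,0.0492,-0.0953]}
    - {"jaw":0,"linear":[0,0,0],"delta_rot":[0,0,0]}

```text
clock: 17.18
tool_pos: [0.5497, 0.0505, 0.1874]
tool_rot: [0.717, 0.312, 0.622, 0.042]
ft_force: [-4.7, -2.7, 6.7]
width: 0.0151
```

```bash
python3 st.py
```

```text
t 17.175 j [-0.382  0.212  1.844  0.59   1.117 -0.257] pos [0.5497 0.0505 0.1874] in seat [ 0.069  -0.0002  0.0335]
tool x in seat [ 0.002  0.    -1.   ] phi(z) -86.4 F [-0.58  2.99  8.1 ] M [0.531 0.347 0.149] w 0.015066509826312338 eff6 0.257
```

Call:
send_rows:
  steps:
    - {"jaw":0,"linear":[0.05,0.1,-0.19],"delta_rot":[0.0245,0.0492,-0.0953]}
    - {"jaw":0,"linear":[0.05,0.1,-0.19],"delta_rot":[0.0245,0.0492,-0.0953]}
    - {"jaw":0,"linear":[0,0,0],"delta_rot":[0,0,0]}

```text
clock: 17.55
tool_pos: [0.5494, 0.0502, 0.187]
tool_rot: [0.679, 0.388, 0.623, -0.026]
ft_force: [-6.1, -3.8, 7.4]
width: 0.015
```

```bash
python3 st.py
```

```text
t 17.55 j [-0.381  0.212  1.844  0.589  1.116 -0.04 ] pos [0.5494 0.0502 0.187 ] in seat [ 0.0684 -0.0001  0.0332]
tool x in seat [ 0. -0. -1.] phi(z) -98.8 F [-1.59  3.79  9.5 ] M [0.743 0.498 0.913] w 0.014952277068754462 eff6 1.099
```

The top nut is tight: 0.91 N m held, against about 0.15 one step before, and the step was only 0.2 rad. Releasing it and moving on to the left nut.

Call:
send_rows:
  steps:
    - {"jaw":40,"linear":[0,0,0],"delta_rot":[0,0,0]}
    - {"jaw":40,"linear":[0,0,0],"delta_rot":[0,0,0]}
    - {"jaw":40,"linear":[-9.5,-19,36.8],"delta_rot":[0,0,0]}
    - {"jaw":40,"linear":[-9.5,-19,36.8],"delta_rot":[0,0,0]}
    - {"jaw":50,"linear":[-11.2,-2.9,-4.4],"delta_rot":[-0.0369,-0.0741,0.1434]}
    - {"jaw":50,"linear":[-11.2,-2.9,-4.4],"delta_rot":[-0.0369,-0.0741,0.1434]}
    - {"jaw":50,"linear":[-11.2,-2.9,-4.4],"delta_rot":[-0.0369,-0.0741,0.1434]}
    - {"jaw":50,"linear":[-11.2,-2.9,-4.4],"delta_rot":[-0.0369,-0.0741,0.1434]}
    - {"jaw":50,"linear":[-11.2,-2.9,-4.4],"delta_rot":[-0.0369,-0.0741,0.1434]}
    - {"jaw":50,"linear":[-11.2,-2.9,-4.4],"delta_rot":[-0.0369,-0.0741,0.1434]}
    - {"jaw":50,"linear":[-11.2,-2.9,-4.4],"delta_rot":[-0.0369,-0.0741,0.1434]}
    - {"jaw":50,"linear":[-11.2,-2.9,-4.4],"delta_rot":[-0.0369,-0.0741,0.1434]}
    - {"jaw":50,"linear":[0,0,0],"delta_rot":[0,0,0]}
    - {"jaw":50,"linear":[0,0,0],"delta_rot":[0,0,0]}

```text
clock: 19.3
tool_pos: [0.442, -0.0104, 0.2246]
tool_rot: [0.774, -0.109, 0.508, 0.361]
ft_force: [-0.1, 0.2, 1.1]
width: 0.0502
```

```bash
python3 st.py; python3 - <<'E'
from fit import *
W=bot.calibration("wrist");Tc=toolT(bot.get_state())@W["T_tool_cam"];np.save("Tc5.npy",Tc);im=bot.grab_frame("wrist");cv2.imwrite("pics/w5.png",im)
p=np.load("fit.npy");print(proj(W,[q for n in N for q in model(p)[n]],Tc).round(1))
cv2.imwrite("pics/w5c.png",cv2.resize(im[20:320,120:520],None,fx=2,fy=2,interpolation=cv2.INTER_CUBIC))
E
```

```text
t 19.3 j [-0.623  0.054  1.933  0.539  1.292 -1.514] pos [ 0.442  -0.0104  0.2246] in seat [-0.0011  0.0691  0.1169]
tool x in seat [ 0.     0.001 -1.   ] phi(z) -23.3 F [0.69 0.17 0.86] M [0.015 0.256 0.027] w 0.05024944030679883 eff6 0.007
[[396.8 269.4]
 [483.9 254.1]
 [268.4 354.8]
 [280.1 287.9]
 [319.5 257.3]
 [319.2 171.2]
 [419.4 368.6]
 [347.4 349. ]]
```

View pics/w5c.png

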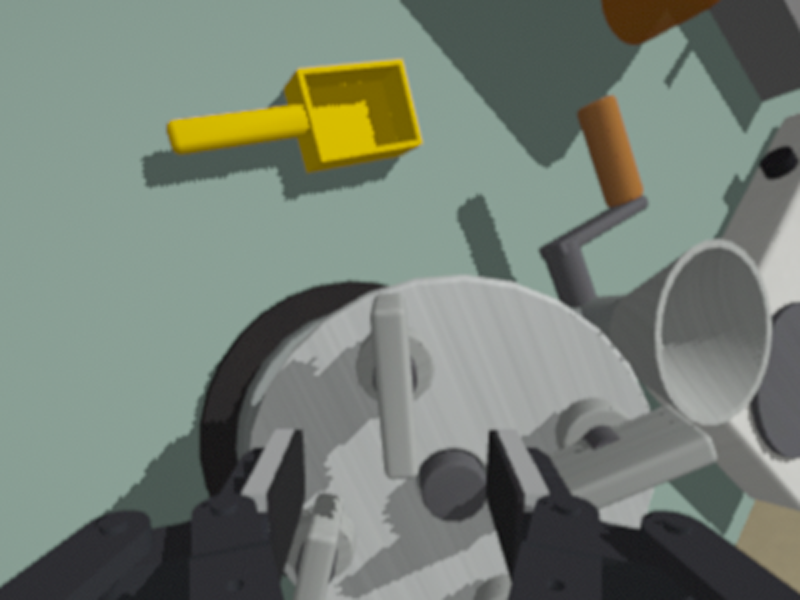

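Left bar runs (388,298)-(399,473) in the crop, so I add 3.5° of turn, then descend, grip and turn 2.04 rad.

Call:
send_rows:
  steps:
    - {"jaw":50,"linear":[5.9,11.9,-23.1],"delta_rot":[-0.0136,-0.0273,0.053]}
    - {"jaw":50,"linear":[5.9,11.9,-23.1],"delta_rot":[0,0,0]}
    - {"jaw":50,"linear":[5.9,11.9,-23.1],"delta_rot":[0,0,0]}
    - {"jaw":0,"linear":[0,0,0],"delta_rot":[0,0,0]}
    - {"jaw":0,"linear":[0,0,0],"delta_rot":[0,0,0]}
    - {"jaw":0,"linear":[0,0,0],"delta_rot":[0,0,0]}
    - {"jaw":0,"linear":[0,0,0],"delta_rot":[0,0,0]}
    - {"jaw":0,"linear":[0,0,0],"delta_rot":[0,0,0]}
    - {"jaw":0,"linear":[0.08,0.15,-0.29],"delta_rot":[0.0378,0.0761,-0.1472]}
    - {"jaw":0,"linear":[0.08,0.15,-0.29],"delta_rot":[0.0378,0.0761,-0.1472]}
    - {"jaw":0,"linear":[0.08,0.15,-0.29],"delta_rot":[0.0378,0.0761,-0.1472]}
    - {"jaw":0,"linear":[0.08,0.15,-0.29],"delta_rot":[0.0378,0.0761,-0.1472]}
    - {"jaw":0,"linear":[0.08,0.15,-0.29],"delta_rot":[0.0378,0.0761,-0.1472]}
    - {"jaw":0,"linear":[0.08,0.15,-0.29],"delta_rot":[0.0378,0.0761,-0.1472]}

```text
clock: 21.1
tool_pos: [0.4597, 0.026, 0.1539]
tool_rot: [0.737, 0.261, 0.618, 0.086]
ft_force: [-0.5, 0.0, 3.1]
width: 0.0151
```

```bash
python3 st.py
```

```text
t 21.1 j [-0.522  0.138  2.044  0.603  1.08  -0.588] pos [0.4597 0.026  0.1539] in seat [-0.0015  0.0695  0.0355]
tool x in seat [ 0.001  0.    -1.   ] phi(z) -78.3 F [1.36 0.49 2.77] M [0.163 0.212 0.309] w 0.015084001201487555 eff6 -0.849
```

Call:
send_rows:
  steps:
    - {"jaw":0,"linear":[0.08,0.15,-0.29],"delta_rot":[0.0378,0.0761,-0.1472]}
    - {"jaw":0,"linear":[0.08,0.15,-0.29],"delta_rot":[0.0378,0.0761,-0.1472]}
    - {"jaw":0,"linear":[0.08,0.15,-0.29],"delta_rot":[0.0378,0.0761,-0.1472]}
    - {"jaw":0,"linear":[0.08,0.15,-0.29],"delta_rot":[0.0378,0.0761,-0.1472]}
    - {"jaw":0,"linear":[0.08,0.15,-0.29],"delta_rot":[0.0378,0.0761,-0.1472]}
    - {"jaw":0,"linear":[0.08,0.15,-0.29],"delta_rot":[0.0378,0.0761,-0.1472]}
    - {"jaw":0,"linear":[0.08,0.15,-0.29],"delta_rot":[0.0378,0.0761,-0.1472]}
    - {"jaw":0,"linear":[0.04,0.08,-0.15],"delta_rot":[0.0189,0.0381,-0.0736]}
    - {"jaw":0,"linear":[0,0,0],"delta_rot":[0,0,0]}

```text
clock: 22.22
tool_pos: [0.4602, 0.0273, 0.1517]
tool_rot: [0.439, 0.647, 0.548, -0.297]
ft_force: [-3.1, -1.9, 5.8]
width: 0.0151
```

```bash
python3 st.py
```

```text
t 22.225 j [-0.519  0.14   2.049  0.607  1.071  0.678] pos [0.4602 0.0273 0.1517] in seat [-0.0014  0.0696  0.0329]
tool x in seat [ 0.001 -0.001 -1.   ] phi(z) -151.0 F [0.24 1.88 6.58] M [0.299 0.144 0.061] w 0.015139458466680081 eff6 0.278
```

Call:
send_rows:
  steps:
    - {"jaw":0,"linear":[0.05,0.1,-0.19],"delta_rot":[0.0245,0.0492,-0.0953]}
    - {"jaw":0,"linear":[0.05,0.1,-0.19],"delta_rot":[0.0245,0.0492,-0.0953]}
    - {"jaw":0,"linear":[0,0,0],"delta_rot":[0,0,0]}

```text
clock: 22.6
tool_pos: [0.4603, 0.0276, 0.1513]
tool_rot: [0.366, 0.692, 0.512, -0.355]
ft_force: [-2.5, -1.5, 5.4]
width: 0.0154
```

```bash
python3 st.py
```

```text
t 22.6 j [-0.518  0.14   2.049  0.607  1.07   0.898] pos [0.4603 0.0276 0.1513] in seat [-0.0013  0.0696  0.0324]
tool x in seat [ 0.001 -0.002 -1.   ] phi(z) -163.6 F [0.55 1.53 5.92] M [0.283 0.092 0.139] w 0.015371010917412123 eff6 0.25
```

Call:
send_rows:
  steps:
    - {"jaw":0,"linear":[0.05,0.1,-0.19],"delta_rot":[0.0245,0.0492,-0.0953]}
    - {"jaw":0,"linear":[0.05,0.1,-0.19],"delta_rot":[0.0245,0.0492,-0.0953]}
    - {"jaw":0,"linear":[0,0,0],"delta_rot":[0,0,0]}

```text
clock: 22.98
tool_pos: [0.4604, 0.0277, 0.1511]
tool_rot: [0.289, 0.727, 0.47, -0.409]
ft_force: [-3.2, -2.1, 6.2]
width: 0.0149
```

```bash
python3 st.py
```

```text
t 22.975 j [-0.517  0.141  2.05   0.607  1.068  1.117] pos [0.4604 0.0277 0.1511] in seat [-0.0013  0.0696  0.0321]
tool x in seat [ 0.001 -0.002 -1.   ] phi(z) -176.1 F [0.25 1.98 7.  ] M [0.345 0.084 0.605] w 0.014916802638869266 eff6 0.755
```

The left nut is tight: 0.60 N m held, 0.14 before. Now the right nut.

Call:
send_rows:
  steps:
    - {"jaw":40,"linear":[0,0,0],"delta_rot":[0,0,0]}
    - {"jaw":40,"linear":[0,0,0],"delta_rot":[0,0,0]}
    - {"jaw":40,"linear":[-9.5,-19,36.8],"delta_rot":[0,0,0]}
    - {"jaw":40,"linear":[-9.5,-19,36.8],"delta_rot":[0,0,0]}
    - {"jaw":50,"linear":[25.1,-12.5,0],"delta_rot":[-0.0346,-0.0695,0.1345]}
    - {"jaw":50,"linear":[25.1,-12.5,0],"delta_rot":[-0.0346,-0.0695,0.1345]}
    - {"jaw":50,"linear":[25.1,-12.5,0],"delta_rot":[-0.0346,-0.0695,0.1345]}
    - {"jaw":50,"linear":[25.1,-12.5,0],"delta_rot":[-0.0346,-0.0695,0.1345]}
    - {"jaw":50,"linear":[25.1,-12.5,0],"delta_rot":[-0.0346,-0.0695,0.1345]}
    - {"jaw":50,"linear":[0,0,0],"delta_rot":[0,0,0]}
    - {"jaw":50,"linear":[0,0,0],"delta_rot":[0,0,0]}

```text
clock: 24.35
tool_pos: [0.5658, -0.072, 0.2234]
tool_rot: [0.54, 0.565, 0.59, -0.202]
ft_force: [-0.0, 0.1, 0.0]
width: 0.0501
```

```bash
python3 st.py; python3 - <<'E'
from fit import *
W=bot.calibration("wrist");Tc=toolT(bot.get_state())@W["T_tool_cam"];im=bot.grab_frame("wrist");cv2.imwrite("pics/w6.png",im)
p=np.load("fit.npy");print(proj(W,[q for n in N for q in model(p)[n]],Tc).round(1))
cv2.imwrite("pics/w6c.png",cv2.resize(im[20:320,120:520],None,fx=2,fy=2,interpolation=cv2.INTER_CUBIC))
E
```

```text
t 24.35 j [-0.582  0.262  1.673  0.54   1.318  0.443] pos [ 0.5658 -0.072   0.2234] in seat [-0.0018 -0.0692  0.1159]
tool x in seat [ 0.002  0.002 -1.   ] phi(z) -131.9 F [ 0.1   0.07 -0.  ] M [0.071 0.242 0.05 ] w 0.050093810232919624 eff6 -0.001
[[205.2 244.6]
 [148.2 168.3]
 [349.6 324.9]
 [269.7 334.1]
 [224.9 312.7]
 [151.5 334.7]
 [315.6 169.8]
 [316.2 256.6]]
```

View pics/w6c.png

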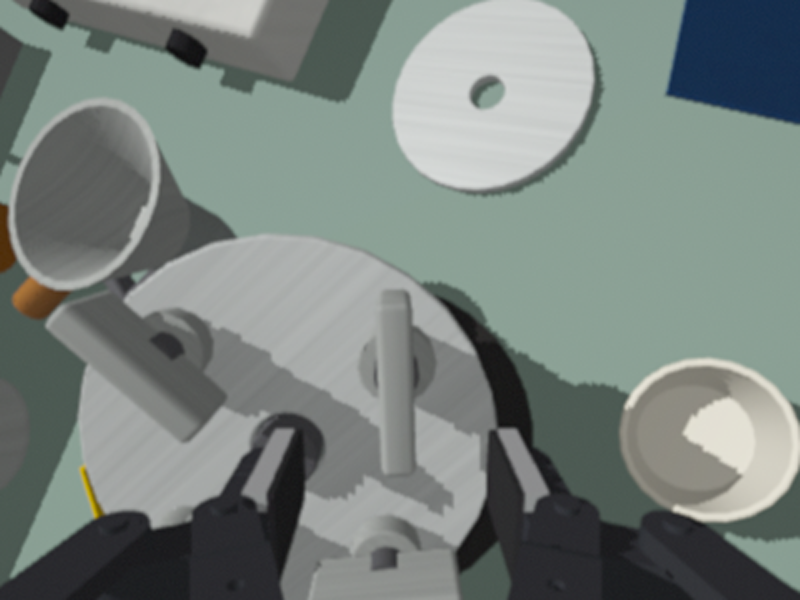

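Right bar runs (395,293)-(398,471), about 1° and 1 mm off. I'll correct that, descend and grip.

Call:
send_rows:
  steps:
    - {"jaw":50,"linear":[6.2,11.9,-22.7],"delta_rot":[0,0,0]}
    - {"jaw":50,"linear":[6.2,11.9,-22.7],"delta_rot":[0,0,0]}
    - {"jaw":50,"linear":[6.2,11.9,-22.7],"delta_rot":[0,0,0]}
    - {"jaw":0,"linear":[0,0,0],"delta_rot":[0,0,0]}
    - {"jaw":0,"linear":[0,0,0],"delta_rot":[0,0,0]}
    - {"jaw":0,"linear":[0,0,0],"delta_rot":[0,0,0]}
    - {"jaw":0,"linear":[0,0,0],"delta_rot":[0,0,0]}
    - {"jaw":0,"linear":[0,0,0],"delta_rot":[0,0,0]}
    - {"jaw":0,"linear":[0.08,0.15,-0.29],"delta_rot":[0.0378,0.0761,-0.1472]}
    - {"jaw":0,"linear":[0.08,0.15,-0.29],"delta_rot":[0.0378,0.0761,-0.1472]}
    - {"jaw":0,"linear":[0.08,0.15,-0.29],"delta_rot":[0.0378,0.0761,-0.1472]}
    - {"jaw":0,"linear":[0.08,0.15,-0.29],"delta_rot":[0.0378,0.0761,-0.1472]}
    - {"jaw":0,"linear":[0.08,0.15,-0.29],"delta_rot":[0.0378,0.0761,-0.1472]}
    - {"jaw":0,"linear":[0.08,0.15,-0.29],"delta_rot":[0.0378,0.0761,-0.1472]}

```text
clock: 26.15
tool_pos: [0.5855, -0.0361, 0.1549]
tool_rot: [0.195, 0.757, 0.415, -0.465]
ft_force: [-4.7, 0.2, 6.1]
width: 0.0149
```

```bash
python3 st.py
```

```text
t 26.15 j [-0.505  0.328  1.766  0.581  1.144  1.439] pos [ 0.5855 -0.0361  0.1549] in seat [-0.0006 -0.0708  0.0361]
tool x in seat [ 0.    -0.001 -1.   ] phi(z) 169.5 F [1.42 4.29 6.27] M [0.73  0.156 0.273] w 0.0148644253451138 eff6 -0.859
```

Call:
send_rows:
  steps:
    - {"jaw":0,"linear":[0.07,0.15,-0.29],"delta_rot":[0.0367,0.0739,-0.1429]}
    - {"jaw":0,"linear":[0.07,0.15,-0.29],"delta_rot":[0.0367,0.0739,-0.1429]}
    - {"jaw":0,"linear":[0.07,0.15,-0.29],"delta_rot":[0.0367,0.0739,-0.1429]}
    - {"jaw":0,"linear":[0.07,0.15,-0.29],"delta_rot":[0.0367,0.0739,-0.1429]}
    - {"jaw":0,"linear":[0.07,0.15,-0.29],"delta_rot":[0.0367,0.0739,-0.1429]}
    - {"jaw":0,"linear":[0.07,0.15,-0.29],"delta_rot":[0.0367,0.0739,-0.1429]}
    - {"jaw":0,"linear":[0.07,0.15,-0.29],"delta_rot":[0.0367,0.0739,-0.1429]}
    - {"jaw":0,"linear":[0,0,0],"delta_rot":[0,0,0]}

```text
clock: 27.15
tool_pos: [0.5858, -0.035, 0.1529]
tool_rot: [-0.248, 0.741, 0.095, -0.616]
ft_force: [-5.1, -0.3, 6.7]
width: 0.0149
```

```bash
python3 st.py
```

```text
t 27.15 j [-0.502  0.33   1.767  0.581  1.139  2.591] pos [ 0.5858 -0.035   0.1529] in seat [-0.0006 -0.0706  0.0338]
tool x in seat [-0.002 -0.    -1.   ] phi(z) 103.6 F [1.13 4.47 7.11] M [0.844 0.23  0.061] w 0.014917090297932353 eff6 0.317
```

Call:
send_rows:
  steps:
    - {"jaw":40,"linear":[0,0,0],"delta_rot":[0,0,0]}
    - {"jaw":40,"linear":[0,0,0],"delta_rot":[0,0,0]}
    - {"jaw":40,"linear":[-10,-20.1,39],"delta_rot":[0,0,0]}
    - {"jaw":40,"linear":[0,0,0],"delta_rot":[-0.0411,-0.0827,0.16]}
    - {"jaw":40,"linear":[0,0,0],"delta_rot":[-0.0411,-0.0827,0.16]}
    - {"jaw":40,"linear":[0,0,0],"delta_rot":[-0.0411,-0.0827,0.16]}
    - {"jaw":40,"linear":[0,0,0],"delta_rot":[-0.0411,-0.0827,0.16]}
    - {"jaw":40,"linear":[0,0,0],"delta_rot":[-0.0411,-0.0827,0.16]}
    - {"jaw":40,"linear":[0,0,0],"delta_rot":[-0.0411,-0.0827,0.16]}
    - {"jaw":40,"linear":[0,0,0],"delta_rot":[-0.0411,-0.0827,0.16]}
    - {"jaw":40,"linear":[0,0,0],"delta_rot":[-0.0411,-0.0827,0.16]}
    - {"jaw":40,"linear":[0,0,0],"delta_rot":[-0.0411,-0.0827,0.16]}
    - {"jaw":40,"linear":[0,0,0],"delta_rot":[-0.0411,-0.0827,0.16]}
    - {"jaw":40,"linear":[0,0,0],"delta_rot":[-0.0411,-0.0827,0.16]}
    - {"jaw":40,"linear":[0,0,0],"delta_rot":[-0.0411,-0.0827,0.16]}
    - {"jaw":40,"linear":[0,0,0],"delta_rot":[-0.0411,-0.0827,0.16]}
    - {"jaw":40,"linear":[0,0,0],"delta_rot":[-0.0411,-0.0827,0.16]}
    - {"jaw":40,"linear":[0,0,0],"delta_rot":[-0.0411,-0.0827,0.16]}
    - {"jaw":40,"linear":[0,0,0],"delta_rot":[-0.0411,-0.0827,0.16]}
    - {"jaw":40,"linear":[0,0,0],"delta_rot":[-0.0411,-0.0827,0.16]}

```text
clock: 29.65
tool_pos: [0.5769, -0.0555, 0.1909]
tool_rot: [0.742, 0.247, 0.616, 0.097]
ft_force: [0.8, 0.2, -0.2]
width: 0.04
```

```bash
python3 st.py
```

```text
t 29.65 j [-0.544  0.292  1.716  0.557  1.235 -0.54 ] pos [ 0.5769 -0.0555  0.1909] in seat [-0.0009 -0.0717  0.0779]
tool x in seat [ 0.001 -0.    -1.   ] phi(z) -76.1 F [ 0.37 -0.66 -0.42] M [-0.031  0.121 -0.08 ] w 0.040030747833920466 eff6 1.215
```

Call:
send_rows:
  steps:
    - {"jaw":40,"linear":[8.9,20.1,-38.1],"delta_rot":[0,0,0]}
    - {"jaw":40,"linear":[0,0,0],"delta_rot":[0,0,0]}
    - {"jaw":0,"linear":[0,0,0],"delta_rot":[0,0,0]}
    - {"jaw":0,"linear":[0,0,0],"delta_rot":[0,0,0]}
    - {"jaw":0,"linear":[0,0,0],"delta_rot":[0,0,0]}
    - {"jaw":0,"linear":[0,0,0],"delta_rot":[0,0,0]}
    - {"jaw":0,"linear":[0,0,0],"delta_rot":[0,0,0]}
    - {"jaw":0,"linear":[0.05,0.1,-0.19],"delta_rot":[0.0245,0.0492,-0.0953]}
    - {"jaw":0,"linear":[0.05,0.1,-0.19],"delta_rot":[0.0245,0.0492,-0.0953]}
    - {"jaw":0,"linear":[0.05,0.1,-0.19],"delta_rot":[0.0245,0.0492,-0.0953]}
    - {"jaw":0,"linear":[0,0,0],"delta_rot":[0,0,0]}

```text
clock: 31.02
tool_pos: [0.5857, -0.0353, 0.1534]
tool_rot: [0.691, 0.367, 0.623, -0.007]
ft_force: [-3.8, -3.2, 6.9]
width: 0.0146
```

```bash
python3 st.py
```

```text
t 31.025 j [-0.504  0.329  1.768  0.583  1.14  -0.224] pos [ 0.5857 -0.0353  0.1534] in seat [-0.0007 -0.0706  0.0344]
tool x in seat [ 0.001 -0.001 -1.   ] phi(z) -95.4 F [-0.49  1.99  8.25] M [0.308 0.373 0.131] w 0.014553574756402912 eff6 0.251
```

Call:
send_rows:
  steps:
    - {"jaw":0,"linear":[0.05,0.1,-0.19],"delta_rot":[0.0245,0.0492,-0.0953]}
    - {"jaw":0,"linear":[0.05,0.1,-0.19],"delta_rot":[0.0245,0.0492,-0.0953]}
    - {"jaw":0,"linear":[0,0,0],"delta_rot":[0,0,0]}

```text
clock: 31.4
tool_pos: [0.5857, -0.035, 0.153]
tool_rot: [0.646, 0.441, 0.618, -0.075]
ft_force: [-3.4, -3.0, 6.2]
width: 0.0148
```

```bash
python3 st.py
```

```text
t 31.4 j [-0.503  0.329  1.769  0.584  1.139 -0.004] pos [ 0.5857 -0.035   0.153 ] in seat [-0.0007 -0.0705  0.0339]
tool x in seat [ 0.001 -0.001 -1.   ] phi(z) -108.0 F [-0.57  1.72  7.52] M [0.329 0.394 0.101] w 0.01483053931216722 eff6 0.25
```

Call:
send_rows:
  steps:
    - {"jaw":0,"linear":[0.05,0.1,-0.19],"delta_rot":[0.0245,0.0492,-0.0953]}
    - {"jaw":0,"linear":[0.05,0.1,-0.19],"delta_rot":[0.0245,0.0492,-0.0953]}
    - {"jaw":0,"linear":[0,0,0],"delta_rot":[0,0,0]}

```text
clock: 31.78
tool_pos: [0.5853, -0.035, 0.1526]
tool_rot: [0.595, 0.508, 0.607, -0.142]
ft_force: [-5.4, -4.0, 7.1]
width: 0.0148
```

```bash
python3 st.py
```

```text
t 31.775 j [-0.503  0.329  1.77   0.583  1.138  0.214] pos [ 0.5853 -0.035   0.1526] in seat [-0.001  -0.0702  0.0336]
tool x in seat [ 0.    -0.001 -1.   ] phi(z) -120.4 F [-1.6   3.06  9.15] M [0.561 0.477 0.63 ] w 0.014780380184658739 eff6 0.836
```

The right nut is tight (0.63 N m held, 0.10 before). Releasing it, lifting clear and checking.

Call:
send_rows:
  steps:
    - {"jaw":40,"linear":[0,0,0],"delta_rot":[0,0,0]}
    - {"jaw":40,"linear":[0,0,0],"delta_rot":[0,0,0]}
    - {"jaw":40,"linear":[-9.5,-19,36.8],"delta_rot":[0,0,0]}
    - {"jaw":40,"linear":[-9.5,-19,36.8],"delta_rot":[0,0,0]}
    - {"jaw":40,"linear":[-9.5,-19,36.8],"delta_rot":[0,0,0]}
    - {"jaw":60,"linear":[-9.5,-19,36.8],"delta_rot":[0,0,0]}
    - {"jaw":60,"linear":[-10,-40,40],"delta_rot":[0,0,0]}
    - {"jaw":60,"linear":[-10,-40,40],"delta_rot":[0,0,0]}
    - {"jaw":60,"linear":[-10,-40,20],"delta_rot":[0,0,0]}
    - {"jaw":60,"linear":[-10,-40,10],"delta_rot":[0,0,0]}
    - {"jaw":60,"linear":[0,0,0],"delta_rot":[0,0,0]}
    - {"jaw":60,"linear":[0,0,0],"delta_rot":[0,0,0]}
    - {"jaw":60,"linear":[0,0,0],"delta_rot":[0,0,0]}

```text
clock: 33.4
tool_pos: [0.5077, -0.2689, 0.4087]
tool_rot: [0.593, 0.509, 0.607, -0.142]
ft_force: [1.0, 0.1, -0.1]
width: 0.0599
```

```bash
python3 st.py; python3 - <<'E'
from h import *
a=bot.grab_frame("scene");b=bot.grab_frame("top");cv2.imwrite("pics/s9.png",a);cv2.imwrite("pics/t9.png",b)
f=lambda i:cv2.resize(i[160:270,250:420],None,fx=4.7,fy=4.7,interpolation=cv2.INTER_CUBIC)
cv2.imwrite("pics/s9c.png",f(a))
# shift of loose things between first and last pictures (scene view)
o=cv2.imread("pics/scene0.png")
for n,(u,v,w) in dict(spoon=(243,151,28),ramekin=(264,204,16),scoop=(389,224,24),jar=(435,320,20),funnel=(447,265,22),mug=(311,142,18),tin=(282,112,18)).items():
    t=o[v-w:v+w,u-w:u+w];S=a[v-w-8:v+w+8,u-w-8:u+w+8];m=cv2.minMaxLoc(cv2.matchTemplate(S,t,cv2.TM_CCOEFF_NORMED));print(n,round(m[1],2),np.array(m[3])-8)
E
```

```text
t 33.4 j [-0.907  0.288  1.18   0.495  1.881  0.191] pos [ 0.5077 -0.2689  0.4087] in seat [-0.0843 -0.1049  0.3774]
tool x in seat [ 0.002  0.001 -1.   ] phi(z) -120.6 F [ 0.42 -0.82 -0.41] M [0.024 0.193 0.003] w 0.0599183267809949 eff6 0.001
spoon 1.0 [0 0]
ramekin 0.94 [0 0]
scoop 0.93 [0 0]
jar 1.0 [0 0]
funnel 0.99 [0 0]
mug 0.94 [0 0]
tin 0.84 [0 0]
```

View pics/s9c.png

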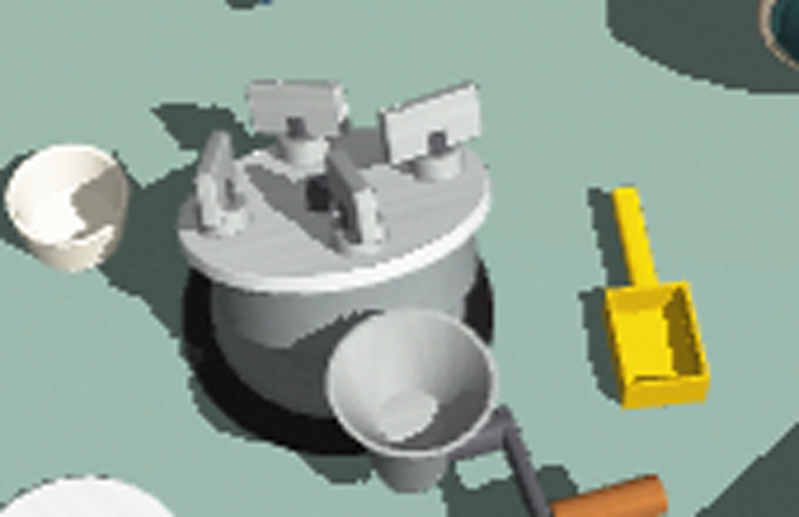

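The plate sits flat all round with nothing else moved. Handing in.

```bash
python3 -c "
from bench import bot
print(bot.sign_off())"
```

```text
the job is handed in; nothing more can be done
None
```

I tightened all four nuts clockwise in cross order (bottom, top, left, right) and handed the job in at about 33 s of the 72 s allowed.

- **Stopping by feel:** I stopped each nut when the held torque about its axis jumped from about 0.1–0.3 N m to 0.55 (bottom), 0.91 (top), 0.60 (left) and 0.63 N m (right). The last step was about 0.22 rad every time, so no bar should be wound past the 0.36 rad limit.
- **Readings that disagreed:**
  - The top nut's 0.91 N m is more than a 0.22 rad wind should give (about 0.78 N m). I put that down to sensor offset but did not confirm it.
  - The bottom nut's first reading at its stop was −0.14 N m, taken while the arm was still moving. The 0.55 N m came after one still step.
- **Regripping:** The top and right nuts each needed one regrip part-way, because the last joint ran out of range. In both cases the gripper stayed over the nut and went to no other nut in between.
- **Last checks:**
  - The final picture shows the plate lying flat on its housing, judged by eye and not measured to the millimetre.
  - Comparing the first and last scene pictures gave zero pixel shift for all seven things. The tin's match was the weakest (0.84).
  - The gripper was open and well clear, with about 1 N on the wrist.

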